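# Pack the last bud vases in the ware case and hold its cover ready above it

## Robot

A 7-joint arm with a two-finger parallel gripper is mounted at the origin on the work surface. World frame = base frame: x ahead of the robot, y to its left, z up, the work surface at z = 0. Lengths are in m, angles in rad, forces in N, time in s.
With the tool pointing down it reaches from about 0.425 to 0.925 m from the base axis. Payload 6.8 kg.
Tool frame: the origin (TCP) lies on the mounting face of the last link; the fingertips stand 182 mm ahead of it and the grasp point (between the pads) lies 163 mm ahead of it; z points along the fingers, y is the direction in which the jaws open and shut (so a half turn about z gives the same grasp; the last joint's range is limited). The gripper opens to 88 mm and grips with 3 to 60 N. Pads are 20 mm wide; open, the fingers measure 115 mm over their backs; the gripper's body (75 mm by 178 mm) begins 61 mm behind the grasp point.
Start: joints at [1.051, 0.477, 0.022, 1.555, -0.011, 1.109, -0.083], TCP at [0.27, -0.619, 0.405] pointing down, gripper open.
Joint ranges: [-2.96, 2.96], [-0.34, 2.1], [-1.41, 1.46], [0.24, 2.44], [-1.37, 4.51], [0.17, 1.92], [-2.96, 2.96]. Speed limits (rad/s): [2.39, 2.39, 3.14, 3.14, 3.14, 3.14, 3.14].

## Interface

Orientations are given as a rotation vector (axis times angle).
In Python, from rig import arm gives the robot as it stands. The module is installed in compiled form; this text tells all that it offers.
- The arm moves only by the tool carry_out, never from a script. Its argument "rows" is a list of rows, each an object of numbers: "jaw": the gripper command: -1 is shut, 1 is fully open, values between are in proportion; "x", "y", "z": the shift along the tool's x, y, z in mm; "rx", "ry", "rz": the turn, a rotation vector about the tool's x, y, z in rad. A call has 1 to 10 rows; each row shifts and turns the pose as measured when the row begins, along the tool's axes as they then stand; what a row does not reach is not made up. A row lasts 1/10 s, in which the tool goes at most 50 mm and 8.59 degrees, less where a joint would pass 70% of its speed; a pose out of reach is approached as far as the arm can. A call with a gripper value outside its range is refused whole. The fingers move at their own pace and stop on an object; the grip force is fixed at half the most. Time passes only in rows, so rows that do not move let the fingers close. It gives the time, the measured TCP pose, the force and the opening at its end, in the units of the state.
- arm.sense(): the state, without advancing time (a new reading comes with each control period).
- arm.get_image(name): name is "scene" or "top" or "wrist"; returns a dict with "pixels" (420x560x3 uint8, red, green, blue), "z_map" (420x560 float32, m along the optical axis (not along the pixel's ray), 0 where there is no reading), "mtx" (3x3 intrinsics, pixels), "rvec" (rotation vector, rad) and "tvec" (3), from world to camera coordinates, as OpenCV has them. Camera axes: x right, y down, z forward; pixel columns grow to the right and rows downward; lengths in m; the calibration is good to about 2 mm. A picture is of the moment at which its call begins.
- arm.hand_in(): hands the job in, once; it reports no verdict.
The state is a dict: "t": time; "joint_pos": joint angles; "joint_velocities": joint speeds; "joint_efforts": joint torques, N m; "tool_pos": TCP position; "tcp_rot": TCP orientation; "contact_force": force on the tool from outside, world axes, zero at the start; "torque": the same for the moment, N m; "grip_width": finger opening in m.
Only numpy, scipy, OpenCV 4.12 (cv2) and the standard library are available. Lean on these libraries where they do the work, as an engineer would, in place of code of your own. Each camera call takes 0.05 s, during which the arm holds its last target.

## Task

Pack the ware case for the kiln: gently stand the two loose terracotta vases upright in the two empty cells of the tray, one in each, without dropping them. Then lift the white cover by its handle, carry it over the things standing in between without brushing anything, and bring it down over the vase necks until its lower edge is a finger's breadth (about 15 mm) above the tray's rim, level and squared up with the tray, never touching the tray or the vases. Finish still holding it there, motionless and not let go, so that I can look along the joint for grit before it is closed; leave the pot, jar and bowl where they are.

Things in the scene. Friction and masses are not known exactly. Their poses are not given: they have to be found in the camera images.
- tray: plywood base tray of the ware case on a rubber mat (188 x 264), fixed. 158 along its x, 234 along its y, walls 6; walls and dividers all end 63 above the table. 2 x 3 cells, 70 x 70 inside, centres at x = -38, +38 and y = -76, 0, +76 in its frame; cell floor 9 above the table. Origin: centre of underside, at table level. On the robot's left or right, the cover on the other side.
- cover: white lift-off cover, a box open underneath, same outline as the tray (158 along its x, 234 along its y), 86 deep, walls and top 6, about 0.45 kg. Starts standing on its open rim on the table. Origin: centre of its open underside, level with the lower edge, z up. Either way round fits the tray.
- handle (a point): centre of the cover's handle, 126 above the cover's lower edge: a wooden bar, 20 x 20 in section and 110 long along the cover's y axis, carried on two posts near its ends (76 clear between them); 30 mm of free height between bar and cover top. Axes as the cover's.
- loose_a: terracotta bud vase, 122 tall: round body 53 across up to 48 above its foot, then a shoulder sloping in to a straight neck 24 across from 78 to 116, lip 29 across; about 120 g. Origin: centre of its foot, z up the vase. One of the two still standing loose on the table.
- loose_b: terracotta bud vase, 122 tall: round body 53 across up to 48 above its foot, then a shoulder sloping in to a straight neck 24 across from 78 to 116, lip 29 across; about 120 g. Origin: centre of its foot, z up the vase. The other one standing loose on the table.
- pad0: blue felt disc, 48 across, 1 thick (without resistance), on the floor of one empty cell, within 3 mm of the cell's centre each way. Origin at the centre of its underside.
- pad1: same felt disc, in the other empty cell.
- vase0: terracotta bud vase, 122 tall: round body 53 across up to 48 above its foot, then a shoulder sloping in to a straight neck 24 across from 78 to 116, lip 29 across; about 120 g. Origin: centre of its foot, z up the vase. Already standing in a cell of the tray, its neck sticking up above the dividers.
- vase1: terracotta bud vase, 122 tall: round body 53 across up to 48 above its foot, then a shoulder sloping in to a straight neck 24 across from 78 to 116, lip 29 across; about 120 g. Origin: centre of its foot, z up the vase. Already standing in a cell of the tray, its neck sticking up above the dividers.
- vase2: terracotta bud vase, 122 tall: round body 53 across up to 48 above its foot, then a shoulder sloping in to a straight neck 24 across from 78 to 116, lip 29 across; about 120 g. Origin: centre of its foot, z up the vase. Already standing in a cell of the tray, its neck sticking up above the dividers.
- vase3: terracotta bud vase, 122 tall: round body 53 across up to 48 above its foot, then a shoulder sloping in to a straight neck 24 across from 78 to 116, lip 29 across; about 120 g. Origin: centre of its foot, z up the vase. Already standing in a cell of the tray, its neck sticking up above the dividers.
- brush_pot: blue ceramic pot 68 across, 85 tall, with three brushes standing in it, 140 tall in all, brushes within the pot's width; 350 g; stands on the table between tray and cover. Origin at the centre of its foot.
- glaze_jar: closed jar, 68 across, 115 tall, 400 g, beside the brush pot. Origin at the centre of its foot.
- slip_bowl: white bowl, 96 across, 45 tall, 250 g, at the far side of the table. Origin at the centre of its foot.
There are look-alikes about, which are no part of the job. What is shaped like the vase3 but purple is not meant.

How it is judged:
By the outcome, as a careful person would: the job done as asked, in the order asked, and still so for the second after the job is handed in, while the arm keeps its last pose, push and grip.
It also fails if it takes over 72 s, if anything falls off the work surface, if the arm or the gripper's body presses on something with over 40 N, if the wrist force passes 120 N, or if a joint passes its speed limit or range.

## Working session

There is one attempt and no reset: what is moved stays moved. The work goes in short steps, Python scripts to look and compute and a tool call to move; the robot and the scene stay as the last step left them, time stands still between calls to the robot, and variables do not carry over. Pictures are saved under pics/ and viewed, and the job is handed in when it is done.

Besides the shell and the picture viewer there is one more tool, called by a JSON object that holds its "name" and its "arguments", one argument or row to a line. carry_out: Moves the arm, as the interface text tells. Its arguments: {"type":"object","properties":{"rows":{"type":"array"}},"required":["rows"]}

```bash
mkdir -p pics
cat > h.py <<'E'
import numpy as np, cv2
from rig import arm
def grab(n,f):
    im=arm.get_image(n); np.savez(''+f+'.npz',**{k:np.asarray(v) for k,v in im.items()})
    cv2.imwrite('pics/'+f+'.png',im['pixels'][:,:,::-1]); return im
def load(f): return np.load(''+f+'.npz')
def cloud(im):
    z=im['z_map']; K=im['mtx']; R=cv2.Rodrigues(np.asarray(im['rvec'],float))[0]; t=np.asarray(im['tvec']).reshape(3)
    v,u=np.mgrid[:z.shape[0],:z.shape[1]]
    P=np.stack([(u-K[0,2])/K[0,0]*z,(v-K[1,2])/K[1,1]*z,z],-1)
    W=(P-t)@R; W[z<=0]=np.nan
    return W
def crop(f,u0,v0,u1,v1,s,o):
    p=cv2.imread('pics/'+f+'.png')[v0:v1,u0:u1]
    cv2.imwrite('pics/'+o+'.png',cv2.resize(p,None,fx=s,fy=s,interpolation=cv2.INTER_CUBIC))
E
python3 - <<'E'
from h import *
for n in ['scene','top','wrist']: grab(n,n+'0')
s=arm.sense(); print({k:np.round(v,3) for k,v in s.items()})
E
```

```text
{'t': np.float64(0.15), 'joint_pos': array([ 1.051,  0.478,  0.022,  1.556, -0.012,  1.109, -0.083]), 'joint_velocities': array([-0.001, -0.002, -0.   , -0.002, -0.   , -0.   ,  0.001]), 'joint_efforts': array([ 3.0000e-03, -5.8329e+01,  1.5370e+00, -2.7287e+01, -5.4000e-02,
        1.4000e-02,  0.0000e+00]), 'tool_pos': array([ 0.27 , -0.618,  0.404]), 'tcp_rot': array([-3.074e+00, -6.420e-01,  1.000e-03]), 'contact_force': array([-0.854, -0.533,  0.323]), 'torque': array([-0.03 ,  0.009,  0.014]), 'grip_width': np.float64(0.088)}
```

View pics/scene0.png

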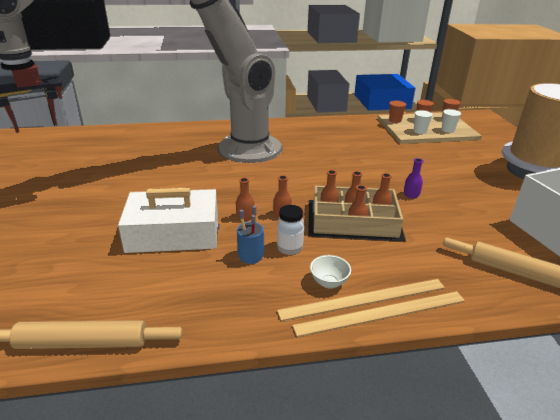

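View pics/top0.png

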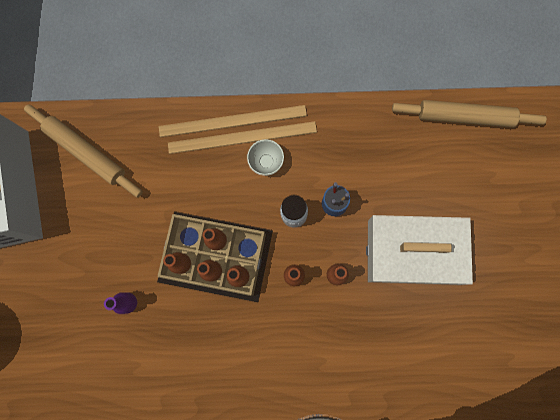

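View pics/wrist0.png

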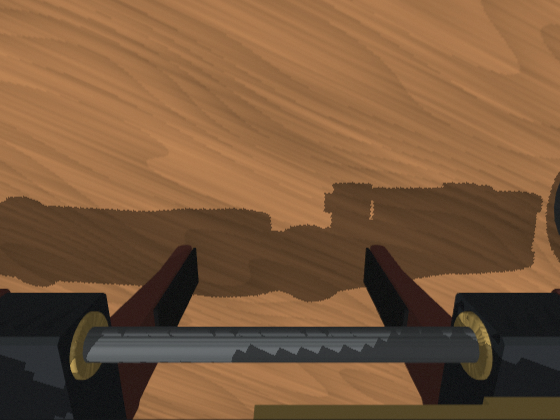

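The top view shows the tray at the left (160–270, 212–300), with blue pads in the empty cells at (189,236) and (248,247). The cover's handle is at (428,247), the pot at (337,199), the jar at (294,210) and the bowl at (266,157).

Vase candidates:
- Loose terracotta at (294,275) and (338,273): these are the two I want.
- Purple look-alike at (121,302): not meant.
- Vases in the tray at (214,238), (177,262), (208,269) and (237,275): these stay.

Run:
```python
from h import *
crop('top0',150,190,360,320,3.8,'c0')
im=load('top0'); W=cloud(im); 
def q(u,v): print((u,v),np.round(W[v,u],4))
for p in [(400,350),(300,330),(189,236),(248,247),(428,247),(380,225),(460,275),(294,275),(338,273),(294,208),(337,199),(266,157)]: q(*p)
# top camera centre
R=cv2.Rodrigues(im['rvec'].astype(float))[0]; print('cam',-R.T@im['tvec'].reshape(3), im['mtx'])
S=cloud(load('scene0'))
def rect(W,m,name):
    P=W[m][:,:2].astype(np.float32); r=cv2.minAreaRect(P); print(name,len(P),r, W[m][:,2].mean())
for nm,X in [('top',W),('scene',S)]:
    x,y,z=X[...,0],X[...,1],X[...,2]
    cov=(z>.078)&(z<.094)&(y<-.08)&(y>-.45)&(x>.3)&(x<.75)
    # largest component
    def big(m):
        n,l,st,_=cv2.connectedComponentsWithStats(m.astype(np.uint8)); return l==1+np.argmax(st[1:,4])
    rect(X,big(cov),nm+' cover top')
    h=(z>.12)&(z<.145)&(y<-.08)&(y>-.45)&(x>.3)&(x<.75); rect(X,big(h),nm+' handle')
    t=(z>.058)&(z<.066)&(y>.05)&(y<.5)&(x>.3)&(x<.75); rect(X,big(t),nm+' tray rim')
    v=(z>.112)&(z<.13)&(y>-.2)&(y<.5)&(x>.3)&(x<.8)
    n,l,st,_=cv2.connectedComponentsWithStats(v.astype(np.uint8))
    for i in range(1,n):
        if st[i,4]>8:
            P=X[l==i]; c,r=cv2.minEnclosingCircle(P[:,:2].astype(np.float32)); print(nm,'lip',np.round(c,4),round(r,4),np.round(P[:,2].mean(),4),st[i,4])
```

```text
(400, 350) [ 0.268  -0.2073 -0.0015]
(300, 330) [3.221e-01 3.970e-02 2.000e-04]
(189, 236) [0.5654 0.3194 0.0113]
(248, 247) [0.5326 0.1668 0.0159]
(428, 247) [ 0.5095 -0.2576  0.1346]
(380, 225) [ 0.5705 -0.1601  0.0841]
(460, 275) [ 0.4461 -0.3427  0.0818]
(294, 275) [0.4542 0.0504 0.1194]
(338, 273) [ 0.456  -0.0507  0.1237]
(294, 208) [0.6114 0.0464 0.1187]
(337, 199) [ 0.6365 -0.0587  0.0883]
(266, 157) [0.7729 0.1178 0.0043]
cam [0.40600396 0.04231037 1.21809842] [[472.94545736   0.         289.42799401]
 [  0.         472.94545736 214.83534911]
 [  0.           0.           1.        ]]
top cover top 6054 ((0.5112766623497009, -0.25645923614501953), (0.23623321950435638, 0.1588423103094101), 86.82051086425781) 0.0859291672385938
top handle 453 ((0.5108381509780884, -0.2550165355205536), (0.11035330593585968, 0.020276300609111786), 86.38583374023438) 0.13510934495771493
top tray rim 514 ((0.5142573118209839, 0.25263652205467224), (0.23664668202400208, 0.15738259255886078), 77.49563598632812) 0.06288964095876783
top lip [0.6167 0.0478] 0.0301 0.1156 444
top lip [0.5044 0.3359] 0
[... 399 characters left out ...]
2109606266022, 0.028695344924926758), 87.12673950195312) 0.13039019803967003
scene tray rim 447 ((0.5150362849235535, 0.2522750198841095), (0.2355380803346634, 0.1630750149488449), 78.56565856933594) 0.06162694388846822
scene lip [0.4013 0.4759] 0.0167 0.1198 52
scene lip [0.4597 0.1924] 0.0168 0.1222 55
scene lip [0.4777 0.2575] 0.0141 0.1213 49
scene lip [0.457  0.0531] 0.0173 0.1199 62
scene lip [0.4953 0.3366] 0.0153 0.1224 57
scene lip [ 0.4589 -0.0583] 0.0158 0.1201 66
scene lip [0.5553 0.2443] 0.0123 0.1207 51
scene lip [0.6159 0.0458] 0.031 0.1141 247
scene lip [ 0.6256 -0.0456] 0.0048 0.1234 19
scene lip [ 0.6394 -0.0782] 0.0043 0.1215 24
scene lip [ 0.6657 -0.0522] 0.0046 0.1216 21
```

View pics/c0.png

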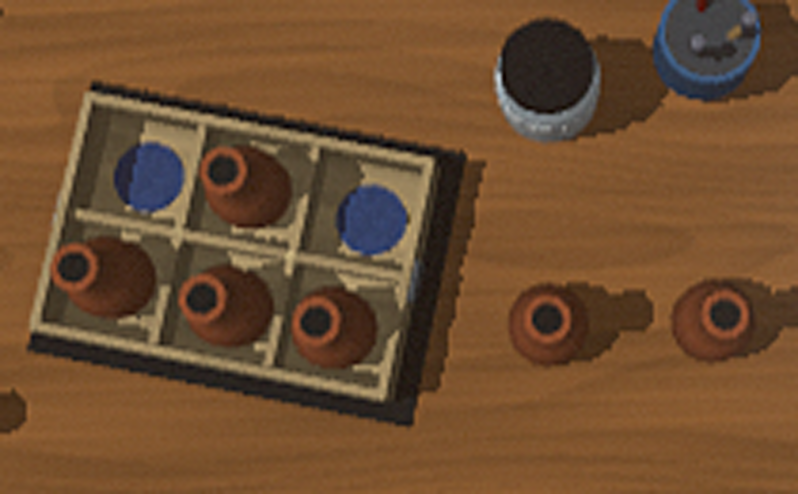

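Run:
```python
from h import *
from scipy.optimize import least_squares
for f in ['top0','scene0']:
    im=load(f); K=im['mtx']; R=cv2.Rodrigues(im['rvec'].astype(float))[0]; t=im['tvec'].reshape(3); C=-R.T@t
    p=im['pixels'].astype(int); W=cloud(im)
    b=(p[...,2]>p[...,0]+30)&(p[...,2]>p[...,1]+20)&(W[...,1]>.1)&(W[...,1]<.4)&(W[...,0]>.4)&(W[...,0]<.7)&(W[...,2]<.03)
    n,l,st,ce=cv2.connectedComponentsWithStats(b.astype(np.uint8))
    for i in range(1,n):
        if st[i,4]<15: continue
        u,v=ce[i]; d=R.T@np.array([(u-K[0,2])/K[0,0],(v-K[1,2])/K[1,1],1]); s=(.010-C[2])/d[2]
        P=W[l==i]; print(f,'pad',np.round((C+s*d),4),st[i,4], cv2.minEnclosingCircle(P[:,:2].astype(np.float32)))
    # robust tray outline: rim pts fit to distance from grid lines
    z=W[...,2]; m=(np.abs(z-.0625)<.0045)&(W[...,1]>.08)&(W[...,1]<.42)&(W[...,0]>.4)&(W[...,0]<.65)
    sat=(p[...,0]-p[...,2]); lum=p[...,0]; m&=(p[...,0]>120)&(p[...,1]>95)
    P=W[m][:,:2]; 
    xs=np.array([-76,0,76])/1e3; ys=np.array([-114,-38,38,114])/1e3
    def res(q):
        c,s=np.cos(q[2]),np.sin(q[2]); d=P-q[:2]; X=d[:,0]*c+d[:,1]*s; Y=-d[:,0]*s+d[:,1]*c
        return np.minimum(np.abs(X[:,None]-xs).min(1),np.abs(Y[:,None]-ys).min(1))
    r=least_squares(res,[.5145,.2525,np.radians(-12)],loss='soft_l1',f_scale=.002)
    q=r.x; print(f,'tray',len(P),np.round(q[:2],4),np.degrees(q[2]),np.median(res(q)))
    for cx,cy in [(38,76),(38,-76)]:
        c,s=np.cos(q[2]),np.sin(q[2]); print('cell',np.round([q[0]+(c*cx-s*cy)/1e3,q[1]+(s*cx+c*cy)/1e3],4))
s=arm.sense(); Rt=cv2.Rodrigues(np.array(s['tcp_rot']))[0]; print(np.round(Rt,3), np.array(s['tool_pos'])+.163*Rt[:,2])
```

```text
top0 pad [0.5647 0.3163 0.01  ] 194 ((0.565363883972168, 0.31870609521865845), 0.023163048550486565)
top0 pad [0.5316 0.1678 0.01  ] 230 ((0.5323190689086914, 0.16862203180789948), 0.023260634392499924)
top0 tray 700 [0.5139 0.2534] -12.501329988486386 0.0013186963292983744
cell [0.5675 0.3194]
cell [0.5346 0.171 ]
scene0 tray 378 [0.5142 0.2514] -12.318691739033431 0.0016038170009682468
cell [0.5675 0.3175]
cell [0.5351 0.169 ]
[[ 0.916  0.4   -0.001]
 [ 0.4   -0.916  0.001]
 [-0.    -0.001 -1.   ]] [ 0.26999951 -0.61819737  0.24092053]
```

{"name": "carry_out", "arguments": {
  "rows": [
    {"jaw":0.3,"rz":-0.14},
    {"jaw":0.3,"rz":-0.14},
    {"jaw":0.3,"rz":-0.14},
    {"jaw":0.3,"rz":-0.14},
    {"jaw":0.3,"rz":-0.14},
    {"jaw":0.3,"rz":-0.14},
    {"jaw":0.3,"rz":-0.1}
  ]
}}

```text
$.rows[0]: bad value
```

```bash
cat >> h.py <<'E'
def go(x,y,zg,yaw=None):
    """remaining tool-frame shift to bring grasp point to x,y,zg; yaw = tool x heading deg"""
    s=arm.sense(); R=cv2.Rodrigues(np.array(s['tcp_rot']))[0]; g=np.array(s['tool_pos'])+.163*R[:,2]
    th=np.degrees(np.arctan2(R[1,0],R[0,0]))
    print('t',round(float(s['t']),2),'grasp',np.round(g*1e3,1),'yaw',round(th,2),'tilt xy',np.round(R[:2,2],4),'F',np.round(s['contact_force'],1),'w',round(float(s['grip_width'])*1e3,1),'q',np.round(s['joint_pos'],2))
    d=R.T@(np.array([x,y,zg])-g)*1e3; print('tool shift',np.round(d,1),'level rv', np.round(R.T@np.cross(R[:,2],[0,0,-1]),4), 'drz', None if yaw is None else round(-np.radians(yaw-th),4))
E
python3 -c "
from h import *
go(.4577,.052,.25,78)"
```

```text
t 0.15 grasp [ 270.  -618.2  240.9] yaw 23.59 tilt xy [-0.0006  0.0012] F [-0.9 -0.5  0.3] w 88.2 q [ 1.05  0.48  0.02  1.56 -0.01  1.11 -0.08]
tool shift [ 440.3 -539.1   -8.4] level rv [-0.0014  0.0001 -0.    ] drz -0.9496
```

{"name": "carry_out", "arguments": {
  "rows": [
    {"jaw":0.3,"x":0,"y":0,"z":0,"rx":0,"ry":0,"rz":-0.14},
    {"jaw":0.3,"x":0,"y":0,"z":0,"rx":0,"ry":0,"rz":-0.14},
    {"jaw":0.3,"x":0,"y":0,"z":0,"rx":0,"ry":0,"rz":-0.14},
    {"jaw":0.3,"x":0,"y":0,"z":0,"rx":0,"ry":0,"rz":-0.14},
    {"jaw":0.3,"x":0,"y":0,"z":0,"rx":0,"ry":0,"rz":-0.14},
    {"jaw":0.3,"x":0,"y":0,"z":0,"rx":0,"ry":0,"rz":-0.14},
    {"jaw":0.3,"x":0,"y":0,"z":0,"rx":0,"ry":0,"rz":-0.11}
  ]
}}

```text
t: 0.85
tool_pos: [0.27, -0.6175, 0.4008]
tcp_rot: [-2.398, -2.018, -0.001]
contact_force: [0.4, 0.3, -0.9]
grip_width: 0.0571
```

```bash
python3 -c "
from h import *
go(.4577,.052,.25,78)"
```

```text
t 0.85 grasp [ 269.4 -616.5  237.8] yaw 80.17 tilt xy [-0.0038  0.006 ] F [ 0.4  0.3 -0.9] w 57.1 q [ 1.2   0.49 -0.19  1.55  0.1   1.12  0.82]
tool shift [690.9  71.4  -8.9] level rv [-0.0048 -0.0053  0.    ] drz 0.0378
```

{"name": "carry_out", "arguments": {
  "rows": [
    {"jaw":0.3,"x":40,"y":17,"z":-1,"rx":0,"ry":0,"rz":0},
    {"jaw":0.3,"x":40,"y":17,"z":-1,"rx":0,"ry":0,"rz":0},
    {"jaw":0.3,"x":40,"y":17,"z":-1,"rx":0,"ry":0,"rz":0},
    {"jaw":0.3,"x":40,"y":17,"z":-1,"rx":0,"ry":0,"rz":0},
    {"jaw":0.3,"x":40,"y":17,"z":-1,"rx":0,"ry":0,"rz":0},
    {"jaw":0.3,"x":40,"y":17,"z":-1,"rx":0,"ry":0,"rz":0},
    {"jaw":0.3,"x":40,"y":17,"z":-1,"rx":0,"ry":0,"rz":0},
    {"jaw":0.3,"x":40,"y":17,"z":-1,"rx":0,"ry":0,"rz":0},
    {"jaw":0.3,"x":40,"y":17,"z":-1,"rx":0,"ry":0,"rz":0},
    {"jaw":0.3,"x":40,"y":17,"z":-1,"rx":0,"ry":0,"rz":0}
  ]
}}

```text
t: 1.85
tool_pos: [0.5076, -0.2462, 0.4082]
tcp_rot: [-2.408, -2.001, 0.006]
contact_force: [0.7, -0.9, 0.7]
grip_width: 0.0571
```

```bash
python3 -c "
from h import *
go(.4577,.052,.25,78)"
```

```text
t 1.85 grasp [ 506.1 -245.3  245.2] yaw 79.44 tilt xy [-0.0096  0.0057] F [ 0.7 -0.9  0.7] w 57.1 q [ 0.64  0.32 -0.37  1.8   0.13  1.06  0.04]
tool shift [ 283.4 -102.1   -2.7] level rv [-0.0105 -0.0039  0.    ] drz 0.0252
```

{"name": "carry_out", "arguments": {
  "rows": [
    {"jaw":0.3,"x":36,"y":-13,"z":0,"rx":-0.01,"ry":0,"rz":0.01},
    {"jaw":0.3,"x":36,"y":-13,"z":0,"rx":0,"ry":0,"rz":0},
    {"jaw":0.3,"x":36,"y":-13,"z":0,"rx":0,"ry":0,"rz":0},
    {"jaw":0.3,"x":36,"y":-13,"z":0,"rx":0,"ry":0,"rz":0},
    {"jaw":0.3,"x":36,"y":-13,"z":0,"rx":0,"ry":0,"rz":0},
    {"jaw":0.3,"x":36,"y":-13,"z":0,"rx":0,"ry":0,"rz":0},
    {"jaw":0.3,"x":36,"y":-13,"z":0,"rx":0,"ry":0,"rz":0},
    {"jaw":0.3,"x":20,"y":-8,"z":0,"rx":0,"ry":0,"rz":0},
    {"jaw":0.3,"x":0,"y":0,"z":0,"rx":0,"ry":0,"rz":0}
  ]
}}

```text
t: 2.75
tool_pos: [0.4604, 0.0578, 0.4091]
tcp_rot: [-2.412, -2.008, -0.009]
contact_force: [-0.7, -0.2, 0.3]
grip_width: 0.0567
```

```bash
python3 -c "
from h import *
go(.4577,.052,.25,78)
grab('wrist','w1')"
```

```text
t 2.75 grasp [460.8  58.8 246.1] yaw 79.55 tilt xy [0.0024 0.0062] F [-0.7 -0.2  0.3] w 56.7 q [ 0.26  0.17 -0.57  2.    0.1   0.99 -0.54]
tool shift [-7.2 -1.8 -3.9] level rv [ 0.0012 -0.0065  0.    ] drz 0.027
```

View pics/w1.png

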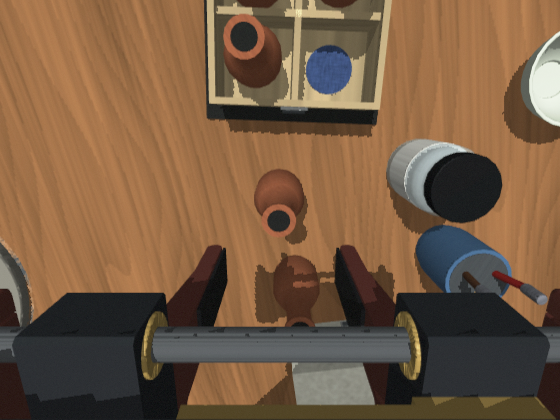

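The wrist view shows loose_a with its lip at (278,220) and loose_b at about (297,320) behind it, both clear of the jaws. Pad1 is at (328,70), the jar at (460,185) and the pot at (465,270). I'll take the same lip positions from this view to cross-check.

Run:
```python
from h import *
im=load('w1'); X=cloud(im); x,y,z=X[...,0],X[...,1],X[...,2]
v=(z>.112)&(z<.132)&(y>-.2)&(y<.5)&(x>.3)&(x<.8)
n,l,st,ce=cv2.connectedComponentsWithStats(v.astype(np.uint8))
for i in range(1,n):
    if st[i,4]>50:
        P=X[l==i]; c,r=cv2.minEnclosingCircle(P[:,:2].astype(np.float32)); print('lip',np.round(ce[i]),np.round(c,4),round(r,4),np.round(P[:,2].mean(),4),st[i,4])
p=im['pixels'].astype(int)
b=(p[...,2]>p[...,0]+30)&(p[...,2]>p[...,1]+20)&(z<.03)&(y>.1)
P=X[b]; print(cv2.minEnclosingCircle(P[:,:2].astype(np.float32)),P[:,2].mean())
```

```text
lip [244.  37.] [0.4586 0.1887] 0.0147 0.1307 1374
lip [465. 188.] [0.6153 0.0461] 0.0303 0.1146 3913
lip [278. 220.] [0.4572 0.0494] 0.0149 0.122 916
lip [480. 288.] [ 0.6208 -0.0453] 0.0048 0.1225 120
lip [525. 289.] [ 0.6585 -0.0539] 0.0041 0.1231 192
lip [299. 321.] [ 0.4577 -0.0531] 0.0134 0.1206 303
((0.5318161249160767, 0.1678829938173294), 0.02386106364428997) 0.009683215118465635
```

{"name": "carry_out", "arguments": {
  "rows": [
    {"jaw":0.3,"x":-9,"y":-2,"z":0,"rx":0,"ry":-0.006,"rz":0.02},
    {"jaw":0.3,"x":0,"y":0,"z":35,"rx":0,"ry":0,"rz":0},
    {"jaw":0.3,"x":0,"y":0,"z":35,"rx":0,"ry":0,"rz":0},
    {"jaw":0.3,"x":0,"y":0,"z":15,"rx":0,"ry":0,"rz":0},
    {"jaw":0.3,"x":0,"y":0,"z":0,"rx":0,"ry":0,"rz":0}
  ]
}}

```text
t: 3.3
tool_pos: [0.4583, 0.0371, 0.3217]
tcp_rot: [2.449, 1.958, -0.002]
contact_force: [-0.9, -0.0, 0.2]
grip_width: 0.0574
```

```bash
python3 -c "
from h import *
go(.4575,.0505,.102,78)"
```

```text
t 3.3 grasp [458.7  36.2 158.7] yaw 77.3 tilt xy [ 0.0027 -0.0055] F [-0.9 -0.   0.2] w 57.4 q [ 0.25  0.28 -0.53  2.11  0.2   0.8  -0.63]
tool shift [14.  -4.6 56.6] level rv [0.0038 0.0048 0.    ] drz -0.0123
```

{"name": "carry_out", "arguments": {
  "rows": [
    {"jaw":0.3,"x":14,"y":-4,"z":0,"rx":0,"ry":0.004,"rz":0},
    {"jaw":0.3,"x":0,"y":0,"z":0,"rx":0,"ry":0,"rz":0},
    {"jaw":0.3,"x":0,"y":0,"z":0,"rx":0,"ry":0,"rz":0}
  ]
}}

```text
t: 3.6
tool_pos: [0.4582, 0.0468, 0.3224]
tcp_rot: [2.458, 1.948, -0.0]
contact_force: [-0.3, 0.6, -0.4]
grip_width: 0.057
```

```bash
python3 -c "
from h import *
go(.4575,.0505,.102,78)"
```

```text
t 3.6 grasp [458.7  46.2 159.4] yaw 76.8 tilt xy [ 0.003  -0.0039] F [-0.3  0.6 -0.4] w 57.0 q [ 0.23  0.28 -0.53  2.1   0.2   0.8  -0.66]
tool shift [ 4.1 -2.4 57.4] level rv [0.0038 0.0031 0.    ] drz -0.0209
```

{"name": "carry_out", "arguments": {
  "rows": [
    {"jaw":0.3,"x":5,"y":-2,"z":10,"rx":0.003,"ry":0.003,"rz":-0.01},
    {"jaw":0.3,"x":1,"y":0,"z":12,"rx":0,"ry":0,"rz":0},
    {"jaw":0.3,"x":0,"y":0,"z":6,"rx":0,"ry":0,"rz":0},
    {"jaw":0.3,"x":0,"y":0,"z":0,"rx":0,"ry":0,"rz":0}
  ]
}}

```text
t: 4.0
tool_pos: [0.4582, 0.0514, 0.2931]
tcp_rot: [2.452, 1.96, 0.002]
contact_force: [0.1, -0.3, -0.4]
grip_width: 0.0569
```

```bash
python3 -c "
from h import *
go(.4575,.0505,.102,78)"
```

```text
t 4.0 grasp [458.7  51.2 130.1] yaw 77.25 tilt xy [ 0.0026 -0.0011] F [ 0.1 -0.3 -0.4] w 56.9 q [ 0.2   0.33 -0.52  2.13  0.24  0.74 -0.7 ]
tool shift [-0.9 -1.  28.1] level rv [0.0028 0.0005 0.    ] drz -0.0131
```

{"name": "carry_out", "arguments": {
  "rows": [
    {"jaw":0.3,"x":0,"y":-1,"z":10,"rx":0,"ry":0,"rz":0},
    {"jaw":0.3,"x":0,"y":0,"z":10,"rx":0,"ry":0,"rz":0},
    {"jaw":0.3,"x":0,"y":0,"z":5,"rx":0,"ry":0,"rz":0},
    {"jaw":0.3,"x":0,"y":0,"z":0,"rx":0,"ry":0,"rz":0},
    {"jaw":0.3,"x":0,"y":0,"z":0,"rx":0,"ry":0,"rz":0}
  ]
}}

```text
t: 4.5
tool_pos: [0.457, 0.0516, 0.2651]
tcp_rot: [2.453, 1.961, -0.0]
contact_force: [0.3, 0.5, 0.4]
grip_width: 0.0571
```

```bash
python3 -c "
from h import *
go(.4575,.0505,.102,78)"
```

```text
t 4.5 grasp [457.1  51.4 102.1] yaw 77.27 tilt xy [ 0.0008 -0.0011] F [0.3 0.5 0.4] w 57.1 q [ 0.18  0.37 -0.5   2.15  0.29  0.68 -0.74]
tool shift [-0.8  0.6  0.1] level rv [0.0011 0.0009 0.    ] drz -0.0127
```

Grip gradually, so the vase isn't knocked.

{"name": "carry_out", "arguments": {
  "rows": [
    {"jaw":-0.2,"x":0,"y":0,"z":0,"rx":0,"ry":0,"rz":0},
    {"jaw":-0.3,"x":0,"y":0,"z":0,"rx":0,"ry":0,"rz":0},
    {"jaw":-0.4,"x":0,"y":0,"z":0,"rx":0,"ry":0,"rz":0},
    {"jaw":-0.5,"x":0,"y":0,"z":0,"rx":0,"ry":0,"rz":0},
    {"jaw":-1,"x":0,"y":0,"z":0,"rx":0,"ry":0,"rz":0},
    {"jaw":-1,"x":0,"y":0,"z":0,"rx":0,"ry":0,"rz":0},
    {"jaw":-1,"x":0,"y":0,"z":0,"rx":0,"ry":0,"rz":0}
  ]
}}

```text
t: 5.2
tool_pos: [0.4573, 0.0516, 0.266]
tcp_rot: [2.452, 1.96, 0.002]
contact_force: [0.3, 0.1, -1.1]
grip_width: 0.0269
```

```bash
python3 -c "
from h import *
go(.565,.318,.262,78)"
```

```text
t 5.2 grasp [457.8  51.4 103. ] yaw 77.26 tilt xy [ 0.0027 -0.0011] F [ 0.3  0.1 -1.1] w 26.9 q [ 0.18  0.37 -0.5   2.15  0.28  0.68 -0.74]
tool shift [ 283.6   46.3 -159. ] level rv [0.0029 0.0005 0.    ] drz -0.0129
```

{"name": "carry_out", "arguments": {
  "rows": [
    {"jaw":-1,"x":0,"y":0,"z":0,"rx":0,"ry":0,"rz":0},
    {"jaw":-1,"x":0,"y":0,"z":0,"rx":0,"ry":0,"rz":0}
  ]
}}

```text
t: 5.4
tool_pos: [0.4573, 0.0516, 0.2659]
tcp_rot: [2.452, 1.96, 0.002]
contact_force: [0.1, -0.0, -0.5]
grip_width: 0.0269
```

```bash
python3 -c "
from h import *
go(.565,.318,.262,78)
grab('scene','s2'); crop('s2',200,140,330,270,5,'s2c')"
```

```text
t 5.4 grasp [457.7  51.4 102.9] yaw 77.26 tilt xy [ 0.0026 -0.0011] F [ 0.1 -0.  -0.5] w 26.9 q [ 0.18  0.37 -0.5   2.15  0.28  0.68 -0.74]
tool shift [ 283.6   46.3 -159.1] level rv [ 0.0027  0.0006 -0.    ] drz -0.013
```

View pics/s2c.png

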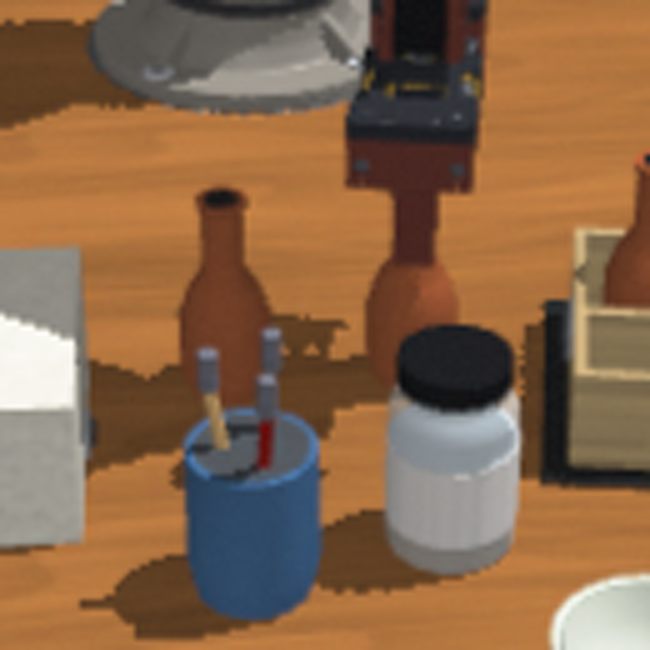

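The scene crop shows the jaws around loose_a's neck, with loose_b standing beside it and the pot and jar clear. Next I lift.

{"name": "carry_out", "arguments": {
  "rows": [
    {"jaw":-1,"x":0,"y":0,"z":-8,"rx":0,"ry":0,"rz":0},
    {"jaw":-1,"x":0,"y":0,"z":-20,"rx":0,"ry":0,"rz":0},
    {"jaw":-1,"x":0,"y":0,"z":-30,"rx":0,"ry":0,"rz":0},
    {"jaw":-1,"x":0,"y":0,"z":-35,"rx":0,"ry":0,"rz":0},
    {"jaw":-1,"x":0,"y":0,"z":-35,"rx":0,"ry":0,"rz":0},
    {"jaw":-1,"x":0,"y":0,"z":-20,"rx":0,"ry":0,"rz":0},
    {"jaw":-1,"x":0,"y":0,"z":-10,"rx":0,"ry":0,"rz":0}
  ]
}}

```text
t: 6.15
tool_pos: [0.4556, 0.0522, 0.4311]
tcp_rot: [-2.451, -1.964, 0.003]
contact_force: [0.7, -0.3, -1.8]
grip_width: 0.027
```

```bash
python3 -c "
from h import *
go(.565,.318,.262,78)
grab('scene','s3'); crop('s3',220,60,380,220,4,'s3c')"
```

```text
t 6.15 grasp [455.3  52.1 268.1] yaw 77.39 tilt xy [-0.0019 -0.0005] F [ 0.7 -0.3 -1.8] w 27.0 q [ 0.28  0.13 -0.57  1.99  0.08  1.05 -0.55]
tool shift [283.4  49.    5.8] level rv [-0.0017  0.0009  0.    ] drz -0.0106
```

View pics/s3c.png

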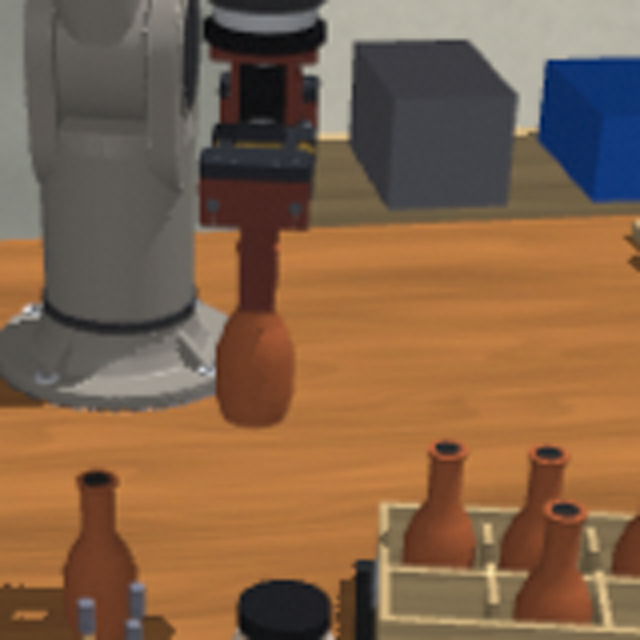

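The vase hangs straight (lip hidden, foot at about 165 mm). Now I carry it to the far-left cell.

{"name": "carry_out", "arguments": {
  "rows": [
    {"jaw":-1,"x":20,"y":4,"z":0,"rx":0,"ry":0,"rz":0},
    {"jaw":-1,"x":32,"y":5,"z":0,"rx":0,"ry":0,"rz":0},
    {"jaw":-1,"x":32,"y":5,"z":0,"rx":0,"ry":0,"rz":0},
    {"jaw":-1,"x":32,"y":5,"z":0,"rx":0,"ry":0,"rz":0},
    {"jaw":-1,"x":32,"y":5,"z":0,"rx":0,"ry":0,"rz":0},
    {"jaw":-1,"x":32,"y":5,"z":0,"rx":0,"ry":0,"rz":0},
    {"jaw":-1,"x":32,"y":5,"z":0,"rx":0,"ry":0,"rz":0},
    {"jaw":-1,"x":32,"y":5,"z":0,"rx":0,"ry":0,"rz":0},
    {"jaw":-1,"x":25,"y":5,"z":0,"rx":0,"ry":0,"rz":0},
    {"jaw":-1,"x":8,"y":2,"z":0,"rx":0,"ry":0,"rz":0}
  ]
}}

```text
t: 7.2
tool_pos: [0.5637, 0.3181, 0.4185]
tcp_rot: [-2.456, -1.955, 0.027]
contact_force: [-0.0, 0.6, -0.1]
grip_width: 0.0266
```

```bash
python3 -c "
from h import *
go(.5655,.318,.240,78)"
```

```text
t 7.2 grasp [561.2 316.7 255.6] yaw 77.04 tilt xy [-0.0154 -0.0086] F [-0.   0.6 -0.1] w 26.6 q [-0.17  0.49 -0.61  1.57  0.3   1.19 -1.07]
tool shift [ 2.4  4.1 15.5] level rv [-0.013   0.0119 -0.    ] drz -0.0168
```

{"name": "carry_out", "arguments": {
  "rows": [
    {"jaw":-1,"x":0,"y":2,"z":2,"rx":-0.013,"ry":0.012,"rz":-0.015},
    {"jaw":-1,"x":0,"y":0,"z":0,"rx":0,"ry":0,"rz":0},
    {"jaw":-1,"x":0,"y":0,"z":0,"rx":0,"ry":0,"rz":0}
  ]
}}

```text
t: 7.5
tool_pos: [0.5652, 0.3163, 0.4135]
tcp_rot: [-2.441, -1.977, 0.005]
contact_force: [-0.7, 0.2, -0.5]
grip_width: 0.0269
```

```bash
python3 -c "
from h import *
go(.5655,.318,.240,78); grab('wrist','w4'); grab('top','t4')"
```

```text
t 7.5 grasp [564.8 316.  250.5] yaw 78.0 tilt xy [-0.0029 -0.0019] F [-0.7  0.2 -0.5] w 26.9 q [-0.17  0.5  -0.62  1.58  0.3   1.17 -1.06]
tool shift [ 2.1  0.3 10.5] level rv [-0.0024  0.0024  0.    ] drz 0.0
```

View pics/w4.png

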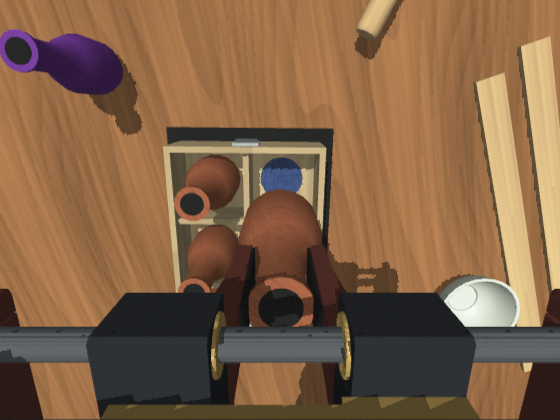

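The wrist view shows loose_a held, with its lip at (281,305). The left pad is straight ahead at (282,178), inside the cell between the divider (248) and the rim (322). I'll refit the tray from this close view.

Run:
```python
from h import *
from scipy.optimize import least_squares
im=load('w4'); X=cloud(im); x,y,z=X[...,0],X[...,1],X[...,2]; p=im['pixels'].astype(int)
b=(p[...,2]>p[...,0]+30)&(p[...,2]>p[...,1]+20)&(z<.03)&(y>.25)&(y<.4)&(x>.5)&(x<.62)
P=X[b]; print('pad x/y ranges',np.round(np.percentile(P[:,0],[0.5,99.5]),4),np.round(np.percentile(P[:,1],[.5,99.5]),4),P[:,2].mean())
m=(np.abs(z-.063)<.003)&(y>.1)&(y<.42)&(x>.4)&(x<.65)&(p[...,0]>110)&(p[...,1]>90)
P=X[m][:,:2]
xs=np.array([-76,0,76])/1e3; ys=np.array([-114,-38,38,114])/1e3
def res(q):
    c,s=np.cos(q[2]),np.sin(q[2]); d=P-q[:2]; A=d[:,0]*c+d[:,1]*s; B=-d[:,0]*s+d[:,1]*c
    return np.minimum(np.abs(A[:,None]-xs).min(1),np.abs(B[:,None]-ys).min(1))
r=least_squares(res,[.5145,.2525,np.radians(-12)],loss='soft_l1',f_scale=.002); q=r.x
print('tray',len(P),np.round(q[:2],4),np.degrees(q[2]),np.median(res(q)))
c,s=np.cos(q[2]),np.sin(q[2])
for cx,cy in [(38,76),(38,-76)]: print('cell',np.round([q[0]+(c*cx-s*cy)/1e3,q[1]+(s*cx+c*cy)/1e3],4))
# lip of held
m=(np.abs(x-.565)<.03)&(np.abs(y-.316)<.03)&(p[...,0]>p[...,2]+40)&(p[...,0]>100)
hz=z[m]; print('held z hi',np.percentile(hz,99)); t=m&(z>np.percentile(hz,99)-.004)
print(cv2.minEnclosingCircle(X[t][:,:2].astype(np.float32)),t.sum())
```

```text
pad x/y ranges [0.5424 0.5875] [0.3013 0.3409] 0.009806898421316348
tray 2336 [0.5133 0.2517] -12.504358890484292 0.001506623825513316
cell [0.5668 0.3177]
cell [0.5339 0.1693]
held z hi 0.33732346685039283
((0.5659425258636475, 0.3346884846687317), 0.02967166341841221) 317
```

{"name": "carry_out", "arguments": {
  "rows": [
    {"jaw":-1,"x":1,"y":0,"z":15,"rx":-0.002,"ry":0.002,"rz":0},
    {"jaw":-1,"x":0,"y":0,"z":20,"rx":0,"ry":0,"rz":0},
    {"jaw":-1,"x":0,"y":0,"z":20,"rx":0,"ry":0,"rz":0},
    {"jaw":-1,"x":0,"y":0,"z":8,"rx":0,"ry":0,"rz":0},
    {"jaw":-1,"x":0,"y":0,"z":0,"rx":0,"ry":0,"rz":0}
  ]
}}

```text
t: 8.1
tool_pos: [0.5658, 0.314, 0.3475]
tcp_rot: [2.444, 1.97, 0.002]
contact_force: [0.2, 0.3, -1.0]
grip_width: 0.0274
```

```bash
python3 -c "
from h import *
go(.565,.317,.115,78)"
```

```text
t 8.1 grasp [566.2 313.8 184.5] yaw 77.75 tilt xy [ 0.0026 -0.0012] F [ 0.2  0.3 -1. ] w 27.4 q [-0.18  0.55 -0.59  1.65  0.35  1.04 -1.1 ]
tool shift [ 2.9 -2.1 69.5] level rv [ 0.0028  0.0006 -0.    ] drz -0.0044
```

{"name": "carry_out", "arguments": {
  "rows": [
    {"jaw":-1,"x":3,"y":-2,"z":6,"rx":0.002,"ry":0,"rz":0},
    {"jaw":-1,"x":1,"y":0,"z":12,"rx":0,"ry":0,"rz":0},
    {"jaw":-1,"x":1,"y":0,"z":12,"rx":0,"ry":0,"rz":0},
    {"jaw":-1,"x":0,"y":0,"z":12,"rx":0,"ry":0,"rz":0},
    {"jaw":-1,"x":0,"y":0,"z":8,"rx":0,"ry":0,"rz":0},
    {"jaw":-1,"x":0,"y":0,"z":4,"rx":0,"ry":0,"rz":0},
    {"jaw":-1,"x":0,"y":0,"z":0,"rx":0,"ry":0,"rz":0}
  ]
}}

```text
t: 8.8
tool_pos: [0.5652, 0.3201, 0.2899]
tcp_rot: [2.445, 1.971, 0.003]
contact_force: [1.3, -0.4, -1.6]
grip_width: 0.0272
```

```bash
python3 -c "
from h import *
go(.565,.317,.113,78)"
```

```text
t 8.8 grasp [565.6 320.2 126.9] yaw 77.74 tilt xy [0.0021 0.0004] F [ 1.3 -0.4 -1.6] w 27.2 q [-0.21  0.62 -0.57  1.69  0.4   0.95 -1.14]
tool shift [-3.2  0.1 13.9] level rv [ 0.002  -0.0009 -0.    ] drz -0.0045
```

{"name": "carry_out", "arguments": {
  "rows": [
    {"jaw":-1,"x":-3,"y":0,"z":4,"rx":0.002,"ry":0,"rz":0},
    {"jaw":-1,"x":0,"y":0,"z":4,"rx":0,"ry":0,"rz":0},
    {"jaw":-1,"x":0,"y":0,"z":2,"rx":0,"ry":0,"rz":0},
    {"jaw":-1,"x":0,"y":0,"z":0,"rx":0,"ry":0,"rz":0}
  ]
}}

```text
t: 9.2
tool_pos: [0.565, 0.3169, 0.2799]
tcp_rot: [-2.446, -1.971, -0.003]
contact_force: [-0.1, 0.0, -1.2]
grip_width: 0.027
```

```bash
python3 -c "
from h import *
go(.565,.317,.113,78)"
```

```text
t 9.2 grasp [565.2 317.2 116.9] yaw 77.71 tilt xy [0.0014 0.0016] F [-0.1  0.  -1.2] w 27.0 q [-0.21  0.63 -0.56  1.7   0.4   0.93 -1.14]
tool shift [-0.2 -0.1  3.9] level rv [ 0.001  -0.0019 -0.    ] drz -0.005
```

{"name": "carry_out", "arguments": {
  "rows": [
    {"jaw":-1,"x":0,"y":0,"z":1.5,"rx":0,"ry":0,"rz":0},
    {"jaw":-1,"x":0,"y":0,"z":1.5,"rx":0,"ry":0,"rz":0},
    {"jaw":-1,"x":0,"y":0,"z":0,"rx":0,"ry":0,"rz":0},
    {"jaw":-1,"x":0,"y":0,"z":0,"rx":0,"ry":0,"rz":0}
  ]
}}

```text
t: 9.6
tool_pos: [0.5651, 0.3171, 0.2773]
tcp_rot: [-2.446, -1.971, -0.005]
contact_force: [-0.4, -0.4, -1.2]
grip_width: 0.027
```

```bash
python3 -c "
from h import *
go(.565,.317,.113,78)"
```

```text
t 9.6 grasp [565.5 317.5 114.3] yaw 77.72 tilt xy [0.0024 0.0023] F [-0.4 -0.4 -1.2] w 27.0 q [-0.21  0.63 -0.56  1.7   0.4   0.93 -1.15]
tool shift [-0.6 -0.4  1.3] level rv [ 0.0019 -0.0027  0.    ] drz -0.005
```

{"name": "carry_out", "arguments": {
  "rows": [
    {"jaw":-1,"x":0,"y":0,"z":1,"rx":0,"ry":0,"rz":0},
    {"jaw":-1,"x":0,"y":0,"z":1,"rx":0,"ry":0,"rz":0},
    {"jaw":-1,"x":0,"y":0,"z":0.5,"rx":0,"ry":0,"rz":0}
  ]
}}

```text
t: 9.9
tool_pos: [0.5652, 0.3174, 0.275]
tcp_rot: [-2.446, -1.971, -0.006]
contact_force: [0.6, 1.1, 0.9]
grip_width: 0.0269
```

```bash
python3 -c "
from h import *
go(.565,.317,.113,78)"
```

```text
t 9.9 grasp [565.7 317.8 112. ] yaw 77.71 tilt xy [0.0029 0.0028] F [0.6 1.1 0.9] w 26.9 q [-0.21  0.64 -0.56  1.7   0.41  0.92 -1.15]
tool shift [-0.9 -0.5 -1. ] level rv [ 0.0023 -0.0033 -0.    ] drz -0.005
```

The force has turned from -1.2 to +0.9 N, so the foot is on the floor. I release.

{"name": "carry_out", "arguments": {
  "rows": [
    {"jaw":-0.36,"x":0,"y":0,"z":0,"rx":0,"ry":0,"rz":0},
    {"jaw":-0.25,"x":0,"y":0,"z":0,"rx":0,"ry":0,"rz":0},
    {"jaw":-0.1,"x":0,"y":0,"z":0,"rx":0,"ry":0,"rz":0},
    {"jaw":0.1,"x":0,"y":0,"z":0,"rx":0,"ry":0,"rz":0},
    {"jaw":0.1,"x":0,"y":0,"z":0,"rx":0,"ry":0,"rz":0}
  ]
}}

```text
t: 10.4
tool_pos: [0.5654, 0.3176, 0.2754]
tcp_rot: [-2.446, -1.971, -0.008]
contact_force: [0.1, -1.2, 0.7]
grip_width: 0.0481
```

{"name": "carry_out", "arguments": {
  "rows": [
    {"jaw":0.1,"x":0,"y":0,"z":-6,"rx":0,"ry":0,"rz":0},
    {"jaw":0.1,"x":0,"y":0,"z":-15,"rx":0,"ry":0,"rz":0},
    {"jaw":0.1,"x":0,"y":0,"z":-20,"rx":0,"ry":0,"rz":0},
    {"jaw":0.1,"x":0,"y":0,"z":-25,"rx":0,"ry":0,"rz":0},
    {"jaw":0.1,"x":0,"y":0,"z":-30,"rx":0,"ry":0,"rz":0},
    {"jaw":0.1,"x":0,"y":0,"z":-15,"rx":0,"ry":0,"rz":0}
  ]
}}

```text
t: 11.0
tool_pos: [0.5644, 0.3171, 0.3929]
tcp_rot: [-2.445, -1.971, -0.004]
contact_force: [-0.3, 0.7, -0.1]
grip_width: 0.0486
```

```bash
python3 -c "
from h import *
go(.458,-.056,.25,78); grab('scene','s5'); crop('s5',290,150,430,250,5,'s5c')"
```

```text
t 11.0 grasp [564.7 317.5 229.9] yaw 77.77 tilt xy [0.0014 0.0024] F [-0.3  0.7 -0.1] w 48.6 q [-0.17  0.51 -0.61  1.61  0.32  1.12 -1.08]
tool shift [-387.6  -25.1  -21.2] level rv [ 0.0009 -0.0027 -0.    ] drz -0.0041
```

View pics/s5c.png

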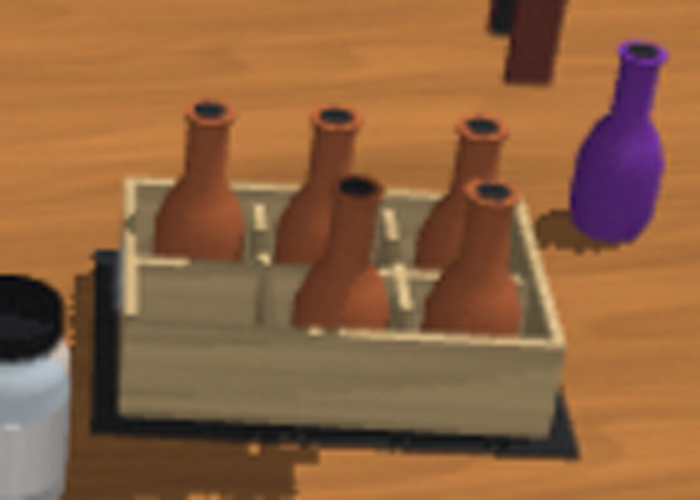

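The crop shows loose_a upright in its cell at (490,195), with the tray's own vases undisturbed. Next is loose_b.

{"name": "carry_out", "arguments": {
  "rows": [
    {"jaw":0.3,"x":-25,"y":0,"z":-6,"rx":0,"ry":0,"rz":0},
    {"jaw":0.3,"x":-42,"y":-2,"z":-4,"rx":0,"ry":0,"rz":0},
    {"jaw":0.3,"x":-42,"y":-2,"z":-4,"rx":0,"ry":0,"rz":0},
    {"jaw":0.3,"x":-42,"y":-2,"z":-4,"rx":0,"ry":0,"rz":0},
    {"jaw":0.3,"x":-42,"y":-3,"z":-2,"rx":0,"ry":0,"rz":0},
    {"jaw":0.3,"x":-42,"y":-3,"z":0,"rx":0,"ry":0,"rz":0},
    {"jaw":0.3,"x":-42,"y":-3,"z":0,"rx":0,"ry":0,"rz":0},
    {"jaw":0.3,"x":-42,"y":-3,"z":0,"rx":0,"ry":0,"rz":0},
    {"jaw":0.3,"x":-36,"y":-3,"z":0,"rx":0,"ry":0,"rz":0},
    {"jaw":0.3,"x":-20,"y":-2,"z":0,"rx":0,"ry":0,"rz":0}
  ]
}}

```text
t: 12.05
tool_pos: [0.4568, -0.0549, 0.4097]
tcp_rot: [-2.437, -1.976, -0.009]
contact_force: [0.5, -0.2, -0.1]
grip_width: 0.057
```

```bash
python3 -c "
from h import *
go(.458,-.056,.17,78)"
```

```text
t 12.05 grasp [457.1 -53.8 246.7] yaw 78.06 tilt xy [0.0018 0.0065] F [ 0.5 -0.2 -0.1] w 57.0 q [ 0.49  0.16 -0.55  2.01  0.09  1.   -0.31]
tool shift [-2.4  1.3 76.7] level rv [ 0.0004 -0.0067  0.    ] drz 0.001
```

{"name": "carry_out", "arguments": {
  "rows": [
    {"jaw":0.3,"x":0,"y":1,"z":15,"rx":0,"ry":-0.005,"rz":0},
    {"jaw":0.3,"x":0,"y":0,"z":25,"rx":0,"ry":0,"rz":0},
    {"jaw":0.3,"x":0,"y":0,"z":25,"rx":0,"ry":0,"rz":0},
    {"jaw":0.3,"x":0,"y":0,"z":8,"rx":0,"ry":0,"rz":0},
    {"jaw":0.3,"x":0,"y":0,"z":0,"rx":0,"ry":0,"rz":0}
  ]
}}

```text
t: 12.55
tool_pos: [0.4554, -0.0603, 0.3339]
tcp_rot: [2.449, 1.966, -0.001]
contact_force: [0.4, -0.3, 0.2]
grip_width: 0.0572
```

```bash
python3 -c "
from h import *
go(.458,-.056,.102,78);W=cloud(grab('scene','s6')); crop('s6',200,120,330,250,4,'s6c')
x,y,z=W[...,0],W[...,1],W[...,2]; m=(z>.114)&(z<.127)&(abs(x-.458)<.03)&(abs(y+.056)<.03); print(m.sum(),W[m].mean(0))"
```

```text
t 12.55 grasp [455.4 -60.5 170.9] yaw 77.52 tilt xy [-0.0001 -0.0013] F [ 0.4 -0.3  0.2] w 57.2 q [ 0.46  0.26 -0.53  2.1   0.18  0.83 -0.39]
tool shift [ 5.   1.6 68.9] level rv [0.0002 0.0013 0.    ] drz -0.0083
60 [ 0.46148196 -0.05767894  0.12064249]
```

View pics/s6c.png

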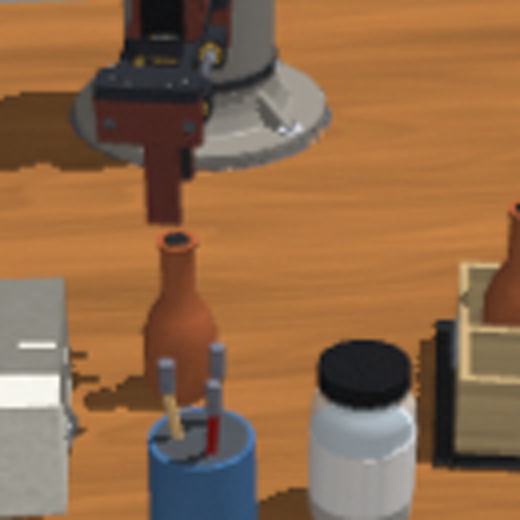

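The open jaws sit just over loose_b's lip at (178,240). Now I go down.

{"name": "carry_out", "arguments": {
  "rows": [
    {"jaw":0.3,"x":4,"y":2,"z":6,"rx":0,"ry":0,"rz":0},
    {"jaw":0.3,"x":0,"y":0,"z":12,"rx":0,"ry":0,"rz":0},
    {"jaw":0.3,"x":0,"y":0,"z":12,"rx":0,"ry":0,"rz":0},
    {"jaw":0.3,"x":0,"y":0,"z":4,"rx":0,"ry":0,"rz":0},
    {"jaw":0.3,"x":0,"y":0,"z":0,"rx":0,"ry":0,"rz":0}
  ]
}}

```text
t: 13.1
tool_pos: [0.4601, -0.0559, 0.3001]
tcp_rot: [2.445, 1.965, 0.004]
contact_force: [0.4, 0.5, 0.3]
grip_width: 0.0573
```

```bash
python3 -c "
from h import *
go(.4585,-.057,.102,78)"
```

```text
t 13.1 grasp [460.9 -56.2 137.1] yaw 77.57 tilt xy [ 0.0052 -0.0019] F [0.4 0.5 0.3] w 57.3 q [ 0.43  0.32 -0.51  2.12  0.23  0.75 -0.45]
tool shift [-1.3 -2.4 35.1] level rv [0.0055 0.0008 0.    ] drz -0.0075
```

{"name": "carry_out", "arguments": {
  "rows": [
    {"jaw":0.3,"x":-1,"y":-2,"z":8,"rx":0.004,"ry":0,"rz":0},
    {"jaw":0.3,"x":0,"y":0,"z":12,"rx":0,"ry":0,"rz":0},
    {"jaw":0.3,"x":0,"y":0,"z":8,"rx":0,"ry":0,"rz":0},
    {"jaw":0.3,"x":0,"y":0,"z":4,"rx":0,"ry":0,"rz":0},
    {"jaw":0.3,"x":0,"y":0,"z":0,"rx":0,"ry":0,"rz":0}
  ]
}}

```text
t: 13.6
tool_pos: [0.4577, -0.0567, 0.2651]
tcp_rot: [2.448, 1.967, -0.0]
contact_force: [-0.3, -0.0, -0.1]
grip_width: 0.0571
```

```bash
python3 -c "
from h import *
go(.4585,-.057,.102,78)"
```

```text
t 13.6 grasp [457.7 -56.8 102.1] yaw 77.56 tilt xy [ 0.0004 -0.0009] F [-0.3 -0.  -0.1] w 57.1 q [ 0.4   0.37 -0.49  2.15  0.28  0.68 -0.49]
tool shift [-0.   0.8  0.1] level rv [0.0006 0.0008 0.    ] drz -0.0077
```

{"name": "carry_out", "arguments": {
  "rows": [
    {"jaw":-0.2,"x":0,"y":0.5,"z":0,"rx":0,"ry":0,"rz":0},
    {"jaw":-0.3,"x":0,"y":0,"z":0,"rx":0,"ry":0,"rz":0},
    {"jaw":-0.4,"x":0,"y":0,"z":0,"rx":0,"ry":0,"rz":0},
    {"jaw":-0.5,"x":0,"y":0,"z":0,"rx":0,"ry":0,"rz":0},
    {"jaw":-1,"x":0,"y":0,"z":0,"rx":0,"ry":0,"rz":0},
    {"jaw":-1,"x":0,"y":0,"z":0,"rx":0,"ry":0,"rz":0},
    {"jaw":-1,"x":0,"y":0,"z":0,"rx":0,"ry":0,"rz":0}
  ]
}}

```text
t: 14.3
tool_pos: [0.4584, -0.0568, 0.2657]
tcp_rot: [2.448, 1.966, 0.001]
contact_force: [-0.4, 0.1, -2.1]
grip_width: 0.027
```

```bash
python3 -c "
from h import *
go(.532,.168,.26,78)"
```

```text
t 14.3 grasp [458.7 -57.  102.7] yaw 77.55 tilt xy [ 0.0016 -0.0012] F [-0.4  0.1 -2.1] w 27.0 q [ 0.4   0.37 -0.49  2.15  0.28  0.68 -0.49]
tool shift [ 235.4   23.4 -157.4] level rv [ 0.0018  0.0008 -0.    ] drz -0.0078
```

{"name": "carry_out", "arguments": {
  "rows": [
    {"jaw":-1,"x":0,"y":0,"z":-8,"rx":0,"ry":0,"rz":0},
    {"jaw":-1,"x":0,"y":0,"z":-20,"rx":0,"ry":0,"rz":0},
    {"jaw":-1,"x":0,"y":0,"z":-30,"rx":0,"ry":0,"rz":0},
    {"jaw":-1,"x":0,"y":0,"z":-35,"rx":0,"ry":0,"rz":0},
    {"jaw":-1,"x":0,"y":0,"z":-35,"rx":0,"ry":0,"rz":0},
    {"jaw":-1,"x":0,"y":0,"z":-20,"rx":0,"ry":0,"rz":0},
    {"jaw":-1,"x":0,"y":0,"z":-10,"rx":0,"ry":0,"rz":0},
    {"jaw":-1,"x":0,"y":0,"z":0,"rx":0,"ry":0,"rz":0}
  ]
}}

```text
t: 15.1
tool_pos: [0.4569, -0.0559, 0.432]
tcp_rot: [-2.447, -1.97, 0.001]
contact_force: [-0.1, -0.2, -0.9]
grip_width: 0.0271
```

```bash
python3 -c "
from h import *
go(.532,.168,.26,78)"
```

```text
t 15.1 grasp [456.8 -55.9 269. ] yaw 77.67 tilt xy [-0.0007 -0.0002] F [-0.1 -0.2 -0.9] w 27.1 q [ 0.5   0.13 -0.56  1.98  0.08  1.05 -0.31]
tool shift [234.8  25.6   8.9] level rv [-0.0006  0.0004 -0.    ] drz -0.0058
```

{"name": "carry_out", "arguments": {
  "rows": [
    {"jaw":-1,"x":18,"y":3,"z":0,"rx":0,"ry":0,"rz":0},
    {"jaw":-1,"x":30,"y":3,"z":0,"rx":0,"ry":0,"rz":0},
    {"jaw":-1,"x":30,"y":3,"z":0,"rx":0,"ry":0,"rz":0},
    {"jaw":-1,"x":30,"y":3,"z":0,"rx":0,"ry":0,"rz":0},
    {"jaw":-1,"x":30,"y":3,"z":0,"rx":0,"ry":0,"rz":0},
    {"jaw":-1,"x":30,"y":3,"z":0,"rx":0,"ry":0,"rz":0},
    {"jaw":-1,"x":30,"y":3,"z":0,"rx":0,"ry":0,"rz":0},
    {"jaw":-1,"x":22,"y":3,"z":0,"rx":0,"ry":0,"rz":0},
    {"jaw":-1,"x":8,"y":1,"z":0,"rx":0,"ry":0,"rz":0},
    {"jaw":-1,"x":0,"y":0,"z":0,"rx":0,"ry":0,"rz":0}
  ]
}}

```text
t: 16.1
tool_pos: [0.5294, 0.1666, 0.4168]
tcp_rot: [-2.441, -1.958, 0.031]
contact_force: [-0.1, 0.1, -1.7]
grip_width: 0.027
```

```bash
python3 -c "
from h import *
go(.533,.168,.24,78)"
```

```text
t 16.1 grasp [525.7 166.1 253.9] yaw 77.48 tilt xy [-0.0227 -0.003 ] F [-0.1  0.1 -1.7] w 27.0 q [ 0.12  0.35 -0.66  1.79  0.23  1.11 -0.84]
tool shift [ 3.6  7.  13.7] level rv [-0.0215  0.0078 -0.    ] drz -0.009
```

{"name": "carry_out", "arguments": {
  "rows": [
    {"jaw":-1,"x":1,"y":4,"z":3,"rx":-0.021,"ry":0.008,"rz":-0.009},
    {"jaw":-1,"x":0,"y":0,"z":0,"rx":0,"ry":0,"rz":0},
    {"jaw":-1,"x":0,"y":0,"z":0,"rx":0,"ry":0,"rz":0}
  ]
}}

```text
t: 16.4
tool_pos: [0.5333, 0.1632, 0.4118]
tcp_rot: [2.443, 1.974, -0.004]
contact_force: [0.2, -0.7, -0.8]
grip_width: 0.0268
```

```bash
python3 -c "
from h import *
go(.533,.168,.24,78)"
```

```text
t 16.4 grasp [533.1 162.9 248.8] yaw 77.86 tilt xy [-0.0012 -0.0023] F [ 0.2 -0.7 -0.8] w 26.8 q [ 0.12  0.35 -0.66  1.8   0.24  1.08 -0.84]
tool shift [ 5.  -1.2  8.8] level rv [-0.0007  0.0025  0.    ] drz -0.0024
```

{"name": "carry_out", "arguments": {
  "rows": [
    {"jaw":-1,"x":5,"y":-1,"z":10,"rx":0,"ry":0.002,"rz":0},
    {"jaw":-1,"x":1,"y":0,"z":18,"rx":0,"ry":0,"rz":0},
    {"jaw":-1,"x":0,"y":0,"z":18,"rx":0,"ry":0,"rz":0},
    {"jaw":-1,"x":0,"y":0,"z":8,"rx":0,"ry":0,"rz":0},
    {"jaw":-1,"x":0,"y":0,"z":0,"rx":0,"ry":0,"rz":0}
  ]
}}

```text
t: 16.9
tool_pos: [0.5335, 0.1672, 0.3552]
tcp_rot: [2.448, 1.967, -0.0]
contact_force: [-1.2, 0.7, -1.9]
grip_width: 0.027
```

```bash
python3 -c "
from h import *
go(.5325,.168,.115,78)"
```

```text
t 16.9 grasp [533.6 167.1 192.2] yaw 77.59 tilt xy [ 0.0009 -0.0011] F [-1.2  0.7 -1.9] w 27.0 q [ 0.09  0.41 -0.64  1.85  0.29  0.97 -0.89]
tool shift [ 0.7 -1.4 77.2] level rv [ 0.0011  0.0009 -0.    ] drz -0.0072
```

{"name": "carry_out", "arguments": {
  "rows": [
    {"jaw":-1,"x":1,"y":-1,"z":8,"rx":0,"ry":0,"rz":0},
    {"jaw":-1,"x":0,"y":0,"z":13,"rx":0,"ry":0,"rz":0},
    {"jaw":-1,"x":0,"y":0,"z":13,"rx":0,"ry":0,"rz":0},
    {"jaw":-1,"x":0,"y":0,"z":13,"rx":0,"ry":0,"rz":0},
    {"jaw":-1,"x":0,"y":0,"z":8,"rx":0,"ry":0,"rz":0},
    {"jaw":-1,"x":0,"y":0,"z":4,"rx":0,"ry":0,"rz":0},
    {"jaw":-1,"x":0,"y":0,"z":0,"rx":0,"ry":0,"rz":0}
  ]
}}

```text
t: 17.6
tool_pos: [0.5332, 0.1687, 0.2918]
tcp_rot: [2.448, 1.967, 0.002]
contact_force: [-0.2, -0.2, -1.4]
grip_width: 0.0273
```

```bash
python3 -c "
from h import *
go(.5325,.168,.112,78)"
```

```text
t 17.6 grasp [533.5 168.6 128.8] yaw 77.56 tilt xy [ 0.002  -0.0006] F [-0.2 -0.2 -1.4] w 27.3 q [ 0.05  0.49 -0.6   1.9   0.36  0.85 -0.95]
tool shift [-0.8 -0.9 16.7] level rv [0.0021 0.0001 0.    ] drz -0.0076
```

{"name": "carry_out", "arguments": {
  "rows": [
    {"jaw":-1,"x":-0.5,"y":-0.5,"z":4,"rx":0.002,"ry":0,"rz":0},
    {"jaw":-1,"x":0,"y":0,"z":4,"rx":0,"ry":0,"rz":0},
    {"jaw":-1,"x":0,"y":0,"z":3,"rx":0,"ry":0,"rz":0},
    {"jaw":-1,"x":0,"y":0,"z":1.5,"rx":0,"ry":0,"rz":0},
    {"jaw":-1,"x":0,"y":0,"z":1,"rx":0,"ry":0,"rz":0},
    {"jaw":-1,"x":0,"y":0,"z":0,"rx":0,"ry":0,"rz":0}
  ]
}}

```text
t: 18.2
tool_pos: [0.5331, 0.1685, 0.2783]
tcp_rot: [2.449, 1.967, 0.003]
contact_force: [-0.3, -0.4, -2.1]
grip_width: 0.0274
```

```bash
python3 -c "
from h import *
go(.5325,.168,.112,78)"
```

```text
t 18.2 grasp [533.5 168.6 115.3] yaw 77.55 tilt xy [0.0022 0.0006] F [-0.3 -0.4 -2.1] w 27.4 q [ 0.04  0.51 -0.59  1.91  0.38  0.83 -0.97]
tool shift [-0.8 -0.9  3.3] level rv [ 0.002  -0.0011 -0.    ] drz -0.0079
```

{"name": "carry_out", "arguments": {
  "rows": [
    {"jaw":-1,"x":0,"y":0,"z":1,"rx":0,"ry":0,"rz":0},
    {"jaw":-1,"x":0,"y":0,"z":1,"rx":0,"ry":0,"rz":0},
    {"jaw":-1,"x":0,"y":0,"z":1,"rx":0,"ry":0,"rz":0},
    {"jaw":-1,"x":0,"y":0,"z":0.5,"rx":0,"ry":0,"rz":0}
  ]
}}

```text
t: 18.6
tool_pos: [0.5333, 0.1686, 0.275]
tcp_rot: [2.448, 1.966, 0.005]
contact_force: [-0.3, -0.2, -0.7]
grip_width: 0.027
```

```bash
python3 -c "
from h import *
go(.5325,.168,.112,78)"
```

```text
t 18.6 grasp [533.8 168.7 112. ] yaw 77.54 tilt xy [0.003  0.0008] F [-0.3 -0.2 -0.7] w 27.0 q [ 0.04  0.52 -0.59  1.92  0.38  0.82 -0.97]
tool shift [-1.  -1.1 -0. ] level rv [ 0.0028 -0.0015  0.    ] drz -0.008
```

{"name": "carry_out", "arguments": {
  "rows": [
    {"jaw":-1,"x":0,"y":0,"z":0.5,"rx":0,"ry":0,"rz":0},
    {"jaw":-0.36,"x":0,"y":0,"z":0,"rx":0,"ry":0,"rz":0},
    {"jaw":-0.25,"x":0,"y":0,"z":0,"rx":0,"ry":0,"rz":0},
    {"jaw":-0.1,"x":0,"y":0,"z":0,"rx":0,"ry":0,"rz":0},
    {"jaw":0.1,"x":0,"y":0,"z":0,"rx":0,"ry":0,"rz":0},
    {"jaw":0.1,"x":0,"y":0,"z":0,"rx":0,"ry":0,"rz":0}
  ]
}}

```text
t: 19.2
tool_pos: [0.5337, 0.1689, 0.2752]
tcp_rot: [2.448, 1.966, 0.007]
contact_force: [0.1, 0.5, 0.5]
grip_width: 0.0477
```

{"name": "carry_out", "arguments": {
  "rows": [
    {"jaw":0.1,"x":0,"y":0,"z":-6,"rx":0,"ry":0,"rz":0},
    {"jaw":0.1,"x":0,"y":0,"z":-15,"rx":0,"ry":0,"rz":0},
    {"jaw":0.1,"x":0,"y":0,"z":-20,"rx":0,"ry":0,"rz":0},
    {"jaw":0.1,"x":0,"y":0,"z":-25,"rx":0,"ry":0,"rz":0},
    {"jaw":0.1,"x":0,"y":0,"z":-30,"rx":0,"ry":0,"rz":0},
    {"jaw":0.1,"x":0,"y":0,"z":-30,"rx":0,"ry":0,"rz":0}
  ]
}}

```text
t: 19.8
tool_pos: [0.5319, 0.1685, 0.4064]
tcp_rot: [-2.447, -1.969, 0.001]
contact_force: [-0.2, -0.5, 0.2]
grip_width: 0.0484
```

```bash
python3 -c "
from h import *
go(.5108,-.2557,.26,87); grab('scene','s7'); crop('s7',290,150,430,250,5,'s7c')"
```

```text
t 19.8 grasp [531.7 168.6 243.4] yaw 77.63 tilt xy [-0.0014  0.0003] F [-0.2 -0.5  0.2] w 48.4 q [ 0.11  0.36 -0.66  1.8   0.25  1.07 -0.85]
tool shift [-418.9   70.4  -16.7] level rv [-0.0015 -0.     -0.    ] drz -0.1635
```

View pics/s7c.png

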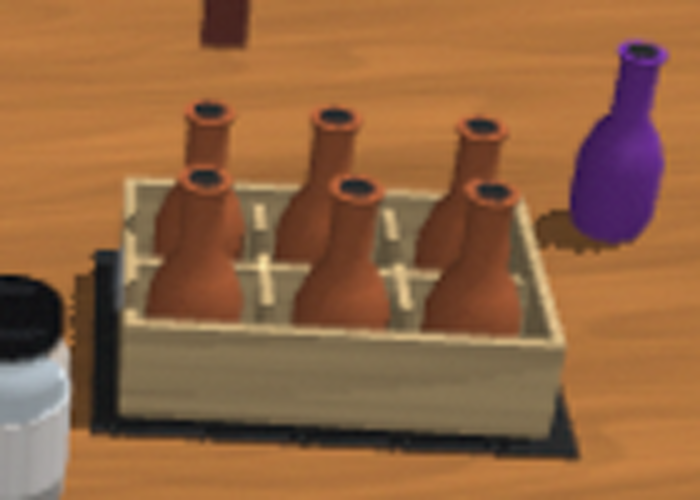

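All six vases stand upright in the tray; loose_b's lip is at (205,178). Now to the cover.

{"name": "carry_out", "arguments": {
  "rows": [
    {"jaw":0.3,"x":-25,"y":6,"z":-3,"rx":0,"ry":0,"rz":0},
    {"jaw":0.3,"x":-43,"y":7,"z":0,"rx":0,"ry":0,"rz":0},
    {"jaw":0.3,"x":-43,"y":7,"z":0,"rx":0,"ry":0,"rz":0},
    {"jaw":0.3,"x":-43,"y":7,"z":0,"rx":0,"ry":0,"rz":0},
    {"jaw":0.3,"x":-43,"y":7,"z":0,"rx":0,"ry":0,"rz":0},
    {"jaw":0.3,"x":-43,"y":7,"z":0,"rx":0,"ry":0,"rz":0},
    {"jaw":0.3,"x":-43,"y":7,"z":0,"rx":0,"ry":0,"rz":0},
    {"jaw":0.3,"x":-43,"y":7,"z":0,"rx":0,"ry":0,"rz":0},
    {"jaw":0.3,"x":-43,"y":7,"z":0,"rx":0,"ry":0,"rz":0},
    {"jaw":0.3,"x":-30,"y":6,"z":0,"rx":0,"ry":0,"rz":-0.05}
  ]
}}

```text
t: 20.85
tool_pos: [0.5153, -0.2409, 0.4287]
tcp_rot: [2.37, 2.04, 0.039]
contact_force: [0.1, -0.1, -0.5]
grip_width: 0.0569
```

```bash
python3 -c "
from h import *
go(.5108,-.2557,.26,87)"
```

```text
t 20.85 grasp [ 519.9 -240.   265.8] yaw 81.43 tilt xy [0.0283 0.0057] F [ 0.1 -0.1 -0.5] w 56.9 q [ 0.74  0.32 -0.5   1.77  0.16  1.07  0.04]
tool shift [-17.   -6.8   5.4] level rv [ 0.0271 -0.0099  0.    ] drz -0.0972
```

{"name": "carry_out", "arguments": {
  "rows": [
    {"jaw":0.3,"x":-10,"y":-2,"z":0,"rx":0.027,"ry":-0.01,"rz":-0.095},
    {"jaw":0.3,"x":0,"y":0,"z":0,"rx":0,"ry":0,"rz":0},
    {"jaw":0.3,"x":0,"y":0,"z":0,"rx":0,"ry":0,"rz":0}
  ]
}}

```text
t: 21.15
tool_pos: [0.5104, -0.2563, 0.431]
tcp_rot: [2.286, 2.148, -0.001]
contact_force: [0.5, 0.9, -0.1]
grip_width: 0.057
```

```bash
python3 -c "
from h import *
go(.5108,-.2557,.26,87); grab('wrist','w8');grab('scene','s8')"
```

```text
t 21.15 grasp [ 510.8 -256.8  268. ] yaw 86.44 tilt xy [ 0.0027 -0.0034] F [ 0.5  0.9 -0.1] w 57.0 q [ 0.76  0.33 -0.51  1.75  0.18  1.1   0.14]
tool shift [ 1.1 -0.1  8. ] level rv [0.0029 0.0032 0.    ] drz -0.0097
```

View pics/w8.png

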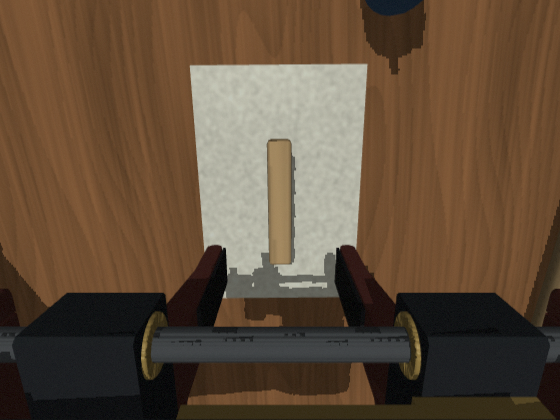

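Run:
```python
from h import *
def big(m):
    n,l,st,_=cv2.connectedComponentsWithStats(m.astype(np.uint8)); return l==1+np.argmax(st[1:,4])
for f in ['w8','s8']:
    X=cloud(load(f)); x,y,z=X[...,0],X[...,1],X[...,2]
    for nm,a,b in [('cover',.080,.092),('handle',.130,.142)]:
        m=(z>a)&(z<b)&(y<-.08)&(y>-.45)&(x>.38)&(x<.65)
        m=big(m); P=X[m]; r=cv2.minAreaRect(P[:,:2].astype(np.float32)); print(f,nm,np.round(r[0],4),np.round(r[1],4),round(r[2],2),P[:,2].mean(),m.sum())
```

```text
w8 cover [ 0.5097 -0.2581] [0.235  0.1584] 86.89 0.08576113787745196 32585
w8 handle [ 0.5093 -0.257 ] [0.109  0.0192] 86.9 0.1355209261327483 2853
s8 cover [ 0.5109 -0.2572] [0.2349 0.1645] 86.71 0.08489696785560048 2685
s8 handle [ 0.5122 -0.2567] [0.1079 0.0233] 87.45 0.134029501837965 225
```

The wrist view shows the white cover (192–365, 65–298) with its handle at (268–292, 139–264), centred between the jaws. It sits at (0.510, -0.257), yaw -3.1°, and the height matches 136 mm. I go down.

{"name": "carry_out", "arguments": {
  "rows": [
    {"jaw":0.3,"x":0,"y":0,"z":15,"rx":0.003,"ry":0.003,"rz":-0.008},
    {"jaw":0.3,"x":0,"y":0,"z":25,"rx":0,"ry":0,"rz":0},
    {"jaw":0.3,"x":0,"y":0,"z":25,"rx":0,"ry":0,"rz":0},
    {"jaw":0.3,"x":0,"y":0,"z":15,"rx":0,"ry":0,"rz":0},
    {"jaw":0.3,"x":0,"y":0,"z":0,"rx":0,"ry":0,"rz":0}
  ]
}}

```text
t: 21.75
tool_pos: [0.5116, -0.2492, 0.3461]
tcp_rot: [-2.271, -2.17, -0.003]
contact_force: [0.2, -0.2, 0.6]
grip_width: 0.0573
```

```bash
python3 -c "
from h import *
go(.5102,-.2568,.126,86.9)"
```

```text
t 21.75 grasp [ 511.8 -248.9  183.1] yaw 87.41 tilt xy [0.0013 0.0018] F [ 0.2 -0.2  0.6] w 57.3 q [ 0.73  0.41 -0.49  1.84  0.23  0.94  0.09]
tool shift [-8.1 -1.3 57.1] level rv [ 0.0012 -0.0018 -0.    ] drz 0.0089
```

{"name": "carry_out", "arguments": {
  "rows": [
    {"jaw":0.3,"x":-8,"y":-1,"z":8,"rx":0,"ry":-0.002,"rz":0.006},
    {"jaw":0.3,"x":-1,"y":0,"z":12,"rx":0,"ry":0,"rz":0},
    {"jaw":0.3,"x":0,"y":0,"z":12,"rx":0,"ry":0,"rz":0},
    {"jaw":0.3,"x":0,"y":0,"z":8,"rx":0,"ry":0,"rz":0},
    {"jaw":0.3,"x":0,"y":0,"z":0,"rx":0,"ry":0,"rz":0},
    {"jaw":0.3,"x":0,"y":0,"z":0,"rx":0,"ry":0,"rz":0}
  ]
}}

```text
t: 22.35
tool_pos: [0.5108, -0.2577, 0.3032]
tcp_rot: [2.275, 2.164, 0.003]
contact_force: [-0.1, -0.3, -0.0]
grip_width: 0.0574
```

```bash
python3 -c "
from h import *
go(.5102,-.2568,.126,86.9)"
```

```text
t 22.35 grasp [ 511.2 -257.7  140.2] yaw 87.12 tilt xy [ 0.0024 -0.0002] F [-0.1 -0.3 -0. ] w 57.4 q [ 0.72  0.47 -0.47  1.87  0.27  0.86  0.07]
tool shift [ 0.8 -1.1 14.2] level rv [ 0.0024  0.     -0.    ] drz 0.0038
```

{"name": "carry_out", "arguments": {
  "rows": [
    {"jaw":0.3,"x":1,"y":-1,"z":6,"rx":0.002,"ry":0,"rz":0.003},
    {"jaw":0.3,"x":0,"y":0,"z":5,"rx":0,"ry":0,"rz":0},
    {"jaw":0.3,"x":0,"y":0,"z":2,"rx":0,"ry":0,"rz":0},
    {"jaw":0.3,"x":0,"y":0,"z":0,"rx":0,"ry":0,"rz":0},
    {"jaw":0.3,"x":0,"y":0,"z":0,"rx":0,"ry":0,"rz":0}
  ]
}}

```text
t: 22.85
tool_pos: [0.5103, -0.2565, 0.2902]
tcp_rot: [2.278, 2.16, 0.002]
contact_force: [0.8, 0.1, 0.0]
grip_width: 0.0568
```

```bash
python3 -c "
from h import *
go(.5102,-.2568,.126,86.9)"
```

```text
t 22.85 grasp [ 510.7 -256.6  127.2] yaw 86.94 tilt xy [ 0.0022 -0.0009] F [0.8 0.1 0. ] w 56.8 q [ 0.72  0.48 -0.46  1.88  0.28  0.84  0.05]
tool shift [-0.2 -0.5  1.2] level rv [0.0022 0.0008 0.    ] drz 0.0006
```

{"name": "carry_out", "arguments": {
  "rows": [
    {"jaw":-0.3,"x":0,"y":-0.5,"z":1,"rx":0,"ry":0,"rz":0},
    {"jaw":-0.45,"x":0,"y":0,"z":0,"rx":0,"ry":0,"rz":0},
    {"jaw":-0.55,"x":0,"y":0,"z":0,"rx":0,"ry":0,"rz":0},
    {"jaw":-1,"x":0,"y":0,"z":0,"rx":0,"ry":0,"rz":0},
    {"jaw":-1,"x":0,"y":0,"z":0,"rx":0,"ry":0,"rz":0},
    {"jaw":-1,"x":0,"y":0,"z":0,"rx":0,"ry":0,"rz":0},
    {"jaw":-1,"x":0,"y":0,"z":0,"rx":0,"ry":0,"rz":0}
  ]
}}

```text
t: 23.55
tool_pos: [0.5098, -0.2566, 0.2896]
tcp_rot: [2.278, 2.159, 0.002]
contact_force: [0.4, -0.3, 0.7]
grip_width: 0.02
```

```bash
python3 -c "
from h import *
go(.5102,-.2568,.340,86.9)"
```

```text
t 23.55 grasp [ 510.3 -256.8  126.6] yaw 86.92 tilt xy [ 0.0027 -0.0013] F [ 0.4 -0.3  0.7] w 20.0 q [ 0.72  0.48 -0.46  1.89  0.28  0.83  0.05]
tool shift [-2.000e-01  5.000e-01 -2.134e+02] level rv [0.0028 0.0012 0.    ] drz 0.0004
```

{"name": "carry_out", "arguments": {
  "rows": [
    {"jaw":-1,"x":0,"y":0,"z":-5,"rx":0,"ry":0,"rz":0},
    {"jaw":-1,"x":0,"y":0,"z":-12,"rx":0,"ry":0,"rz":0},
    {"jaw":-1,"x":0,"y":0,"z":-20,"rx":0,"ry":0,"rz":0},
    {"jaw":-1,"x":0,"y":0,"z":-25,"rx":0,"ry":0,"rz":0},
    {"jaw":-1,"x":0,"y":0,"z":-25,"rx":0,"ry":0,"rz":0},
    {"jaw":-1,"x":0,"y":0,"z":-25,"rx":0,"ry":0,"rz":0},
    {"jaw":-1,"x":0,"y":0,"z":-25,"rx":0,"ry":0,"rz":0},
    {"jaw":-1,"x":0,"y":0,"z":-25,"rx":0,"ry":0,"rz":0},
    {"jaw":-1,"x":0,"y":0,"z":-18,"rx":0,"ry":0,"rz":0},
    {"jaw":-1,"x":0,"y":0,"z":-8,"rx":0,"ry":0,"rz":0}
  ]
}}

```text
t: 24.55
tool_pos: [0.5069, -0.2548, 0.4867]
tcp_rot: [-2.274, -2.16, 0.003]
contact_force: [-0.2, 0.4, -4.7]
grip_width: 0.0196
```

```bash
python3 -c "
from h import *
go(.5135,.252,.320,77.6); grab('scene','s9')"
```

```text
t 24.55 grasp [ 506.  -254.3  323.7] yaw 87.06 tilt xy [-0.0051  0.003 ] F [-0.2  0.4 -4.7] w 19.6 q [ 0.78  0.28 -0.52  1.69  0.14  1.22  0.18]
tool shift [506.  -18.5   5.2] level rv [-0.0053 -0.0027 -0.    ] drz 0.1651
```

View pics/s9.png

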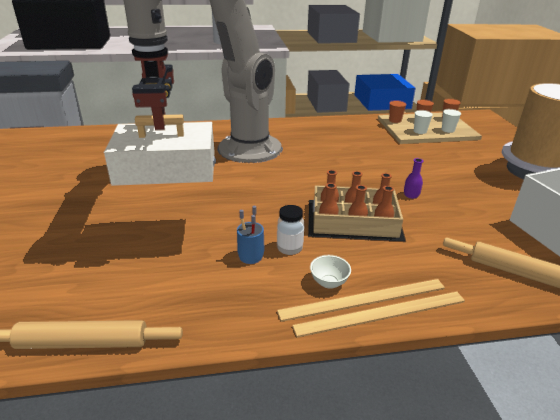

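The cover hangs level from its handle at (160,120), with its lower edge about 197 mm up. I carry it across smoothly.

{"name": "carry_out", "arguments": {
  "rows": [
    {"jaw":-1,"x":8,"y":0,"z":-3,"rx":-0.005,"ry":-0.002,"rz":0},
    {"jaw":-1,"x":16,"y":0,"z":-1,"rx":0,"ry":0,"rz":0},
    {"jaw":-1,"x":24,"y":0,"z":-1,"rx":0,"ry":0,"rz":0},
    {"jaw":-1,"x":30,"y":0,"z":-1,"rx":0,"ry":0,"rz":0},
    {"jaw":-1,"x":30,"y":0,"z":-1,"rx":0,"ry":0,"rz":0},
    {"jaw":-1,"x":30,"y":0,"z":-1,"rx":0,"ry":0,"rz":0},
    {"jaw":-1,"x":30,"y":0,"z":-1,"rx":0,"ry":0,"rz":0},
    {"jaw":-1,"x":30,"y":0,"z":-1,"rx":0,"ry":0,"rz":0},
    {"jaw":-1,"x":30,"y":0,"z":-1,"rx":0,"ry":0,"rz":0},
    {"jaw":-1,"x":30,"y":0,"z":-1,"rx":0,"ry":0,"rz":0}
  ]
}}

```text
t: 25.6
tool_pos: [0.5152, 0.0197, 0.4905]
tcp_rot: [-2.267, -2.154, 0.014]
contact_force: [1.5, -0.1, -4.5]
grip_width: 0.0198
```

```bash
python3 -c "
from h import *
go(.5135,.252,.320,77.6)"
```

```text
t 25.6 grasp [512.5  20.4 327.6] yaw 87.09 tilt xy [-0.0165  0.0044] F [ 1.5 -0.1 -4.5] w 19.8 q [ 0.44  0.21 -0.69  1.78  0.13  1.22 -0.33]
tool shift [231.3 -10.6   8.5] level rv [-0.0167 -0.0035  0.    ] drz 0.1656
```

{"name": "carry_out", "arguments": {
  "rows": [
    {"jaw":-1,"x":30,"y":-2,"z":-1,"rx":-0.005,"ry":-0.002,"rz":0.02},
    {"jaw":-1,"x":30,"y":-2,"z":-1,"rx":-0.005,"ry":0,"rz":0.02},
    {"jaw":-1,"x":30,"y":-1,"z":-1,"rx":-0.005,"ry":0,"rz":0.02},
    {"jaw":-1,"x":30,"y":0,"z":-1,"rx":-0.003,"ry":0,"rz":0.02},
    {"jaw":-1,"x":30,"y":1,"z":-1,"rx":-0.003,"ry":0,"rz":0.02},
    {"jaw":-1,"x":25,"y":2,"z":-1,"rx":0,"ry":0,"rz":0.02},
    {"jaw":-1,"x":18,"y":2,"z":-1,"rx":0,"ry":0,"rz":0.02},
    {"jaw":-1,"x":10,"y":1,"z":0,"rx":0,"ry":0,"rz":0.01},
    {"jaw":-1,"x":5,"y":0,"z":0,"rx":0,"ry":0,"rz":0},
    {"jaw":-1,"x":0,"y":0,"z":0,"rx":0,"ry":0,"rz":0}
  ]
}}

```text
t: 26.6
tool_pos: [0.525, 0.2517, 0.4881]
tcp_rot: [-2.407, -2.004, 0.018]
contact_force: [0.3, 0.5, -3.5]
grip_width: 0.0197
```

```bash
python3 -c "
from h import *
go(.5135,.252,.320,77.6)"
```

```text
t 26.6 grasp [522.5 251.7 325.1] yaw 79.55 tilt xy [-0.015  0.   ] F [ 0.3  0.5 -3.5] w 19.7 q [ 0.03  0.35 -0.76  1.64  0.24  1.27 -0.95]
tool shift [-1.3 -8.8  5.2] level rv [-0.0147  0.0027  0.    ] drz 0.0341
```

{"name": "carry_out", "arguments": {
  "rows": [
    {"jaw":-1,"x":0,"y":-11,"z":2,"rx":-0.015,"ry":0.002,"rz":0.033},
    {"jaw":-1,"x":0,"y":0,"z":0,"rx":0,"ry":0,"rz":0},
    {"jaw":-1,"x":0,"y":0,"z":0,"rx":0,"ry":0,"rz":0},
    {"jaw":-1,"x":0,"y":0,"z":0,"rx":0,"ry":0,"rz":0}
  ]
}}

```text
t: 27.0
tool_pos: [0.5132, 0.2521, 0.4849]
tcp_rot: [2.446, 1.969, -0.006]
contact_force: [-0.3, -0.0, -3.4]
grip_width: 0.02
```

```bash
python3 -c "
from h import *
go(.514,.2522,.2045,77.6); grab('scene','s10'); grab('wrist','w10'); grab('top','t10')"
```

```text
t 27.0 grasp [512.8 251.5 321.9] yaw 77.66 tilt xy [-0.0022 -0.0038] F [-0.3 -0.  -3.4] w 20.0 q [ 0.03  0.33 -0.75  1.67  0.24  1.24 -0.99]
tool shift [  1.4   1.1 117.4] level rv [-0.0013  0.0041 -0.    ] drz 0.0011
```

View pics/s10.png

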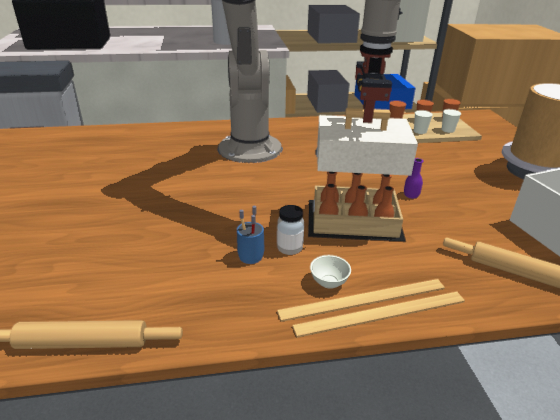

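View pics/t10.png

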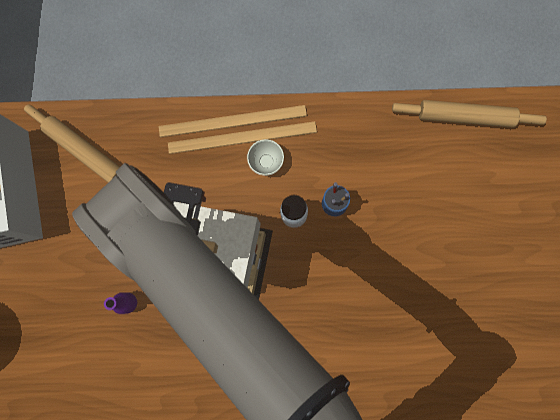

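View pics/w10.png

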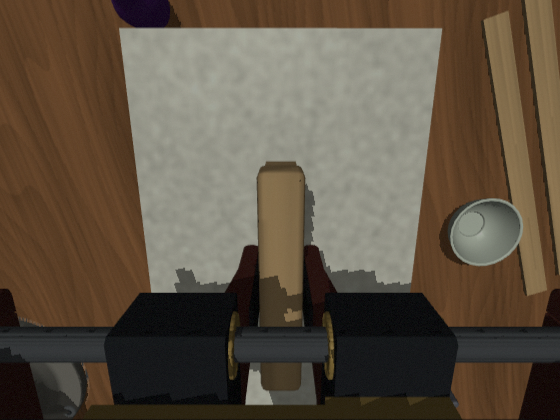

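The pictures show the cover level above the tray, the joint line over all six necks. In the wrist view the cover's edges run 122–440 at the far end and the handle sits square in the jaws. I measure its pose.

```bash
cat > cov.py <<'E'
from h import *
import sys
def edges(f):
    X=cloud(load(f)); x,y,z=X[...,0],X[...,1],X[...,2]
    s=arm.sense(); R=cv2.Rodrigues(np.array(s['tcp_rot']))[0]; g=np.array(s['tool_pos'])+.163*R[:,2]
    zt=g[2]-.0406  # expected top z
    m=(abs(z-zt)<.006)&(abs(x-g[0])<.2)&(abs(y-g[1])<.2)
    n,l,st,_=cv2.connectedComponentsWithStats(m.astype(np.uint8)); m=l==1+np.argmax(st[1:,4])
    P=X[m]; A=np.c_[P[:,:2]-g[:2],np.ones(len(P))]; c=np.linalg.lstsq(A,P[:,2],rcond=None)[0]
    print(f,'top z at centre',round(c[2],4),'expected',round(zt,4),'slopes',np.round(c[:2],4),m.sum())
    # silhouette lines in the tool frame: local coords u along yaw77.6 'y' axis of cover, w along its x
    th=np.radians(77.6); ey=np.array([np.cos(th),np.sin(th)]); ex=np.array([np.sin(th),-np.cos(th)])
    d=P[:,:2]-g[:2]; U=d@ey; V=d@ex
    bins=np.arange(0.02,.105,.004); lo=[];hi=[];ub=[]
    for b in bins:
        k=(U>=b)&(U<b+.004)
        if k.sum()>30: lo.append(V[k].min()); hi.append(V[k].max()); ub.append(b+.002)
    if len(ub)>3:
        for nm,e in [('-x',lo),('+x',hi)]:
            pf=np.polyfit(ub,e,1); print(nm,'edge off mm',np.round(np.median(e)*1e3,1),'yaw err deg',round(np.degrees(np.arctan(pf[0])),2))
    bins=np.arange(-.07,.07,.005); e=[];vb=[]
    for b in bins:
        k=(V>=b)&(V<b+.005)
        if k.sum()>30: e.append(U[k].max()); vb.append(b)
    pf=np.polyfit(vb,e,1); print('+y end off mm',round(np.median(e)*1e3,1),'yaw err',round(np.degrees(np.arctan(pf[0])),2))
for f in sys.argv[1:]: edges(f)
E
python3 cov.py w10 s10
python3 - <<'E'
from h import *
from scipy.optimize import least_squares
for f in ['s10']:
    im=load(f); X=cloud(im); x,y,z=X[...,0],X[...,1],X[...,2]; p=im['pixels']
    for zz in [.115]:
        m=(z>.118)&(z<.14)&(y>.1)&(y<.4)&(x>.4)&(x<.62)&(p[...,0]>p[...,2]+30)
        n,l,st,ce=cv2.connectedComponentsWithStats(m.astype(np.uint8))
        for i in range(1,n):
            if st[i,4]>15: print(np.round(ce[i]),np.round(X[l==i].mean(0),3),st[i,4])
E
```

```text
w10 top z at centre 0.281 expected 0.2813 slopes [-0.0048 -0.0032] 68607
-x edge off mm -79.7 yaw err deg 0.09
+x edge off mm 78.6 yaw err deg 0.06
+y end off mm 115.7 yaw err -0.13
s10 top z at centre 0.2805 expected 0.2813 slopes [-0.009  -0.0005] 2226
-x edge off mm -71.2 yaw err deg -14.44
+x edge off mm 79.2 yaw err deg -0.21
+y end off mm 114.1 yaw err -0.07
[332. 175.] [0.468 0.187 0.126] 43
[357. 176.] [0.483 0.255 0.127] 44
[386. 178.] [0.502 0.333 0.127] 50
[331. 187.] [0.538 0.167 0.128] 61
[361. 189.] [0.557 0.244 0.127] 62
[388. 190.] [0.57  0.314 0.127] 59
```

{"name": "carry_out", "arguments": {
  "rows": [
    {"jaw":-1,"x":1,"y":1,"z":5,"rx":-0.002,"ry":0.004,"rz":0},
    {"jaw":-1,"x":0,"y":0,"z":12,"rx":0,"ry":0,"rz":0},
    {"jaw":-1,"x":0,"y":0,"z":12,"rx":0,"ry":0,"rz":0},
    {"jaw":-1,"x":0,"y":0,"z":6,"rx":0,"ry":0,"rz":0},
    {"jaw":-1,"x":0,"y":0,"z":0,"rx":0,"ry":0,"rz":0}
  ]
}}

```text
t: 27.65
tool_pos: [0.5152, 0.2522, 0.4457]
tcp_rot: [-2.449, -1.968, 0.001]
contact_force: [0.3, 0.2, -5.1]
grip_width: 0.0199
```

```bash
python3 -c "
from h import *
go(.514,.2522,.2045,77.6)"
```

```text
t 27.65 grasp [515.2 252.2 282.7] yaw 77.58 tilt xy [-0.0005 -0.0002] F [ 0.3  0.2 -5.1] w 19.9 q [ 0.02  0.36 -0.74  1.72  0.27  1.17 -1.01]
tool shift [-0.2 -1.1 78.2] level rv [-0.0004  0.0003  0.    ] drz -0.0003
```

{"name": "carry_out", "arguments": {
  "rows": [
    {"jaw":-1,"x":0,"y":-1,"z":5,"rx":0,"ry":0,"rz":0},
    {"jaw":-1,"x":0,"y":0,"z":9,"rx":0,"ry":0,"rz":0},
    {"jaw":-1,"x":0,"y":0,"z":9,"rx":0,"ry":0,"rz":0},
    {"jaw":-1,"x":0,"y":0,"z":9,"rx":0,"ry":0,"rz":0},
    {"jaw":-1,"x":0,"y":0,"z":6,"rx":0,"ry":0,"rz":0},
    {"jaw":-1,"x":0,"y":0,"z":0,"rx":0,"ry":0,"rz":0}
  ]
}}

```text
t: 28.25
tool_pos: [0.5141, 0.2525, 0.4041]
tcp_rot: [-2.448, -1.968, 0.001]
contact_force: [-0.0, -0.4, -5.1]
grip_width: 0.0197
```

```bash
python3 -c "
from h import *
go(.514,.2522,.2045,77.6)"
```

```text
t 28.25 grasp [514.  252.5 241.1] yaw 77.59 tilt xy [-0.0009 -0.0002] F [-0.  -0.4 -5.1] w 19.7 q [ 0.01  0.4  -0.73  1.77  0.3   1.09 -1.04]
tool shift [-0.3  0.1 36.6] level rv [-0.0009  0.0004 -0.    ] drz -0.0001
```

{"name": "carry_out", "arguments": {
  "rows": [
    {"jaw":-1,"x":0,"y":0,"z":5,"rx":0,"ry":0,"rz":0},
    {"jaw":-1,"x":0,"y":0,"z":8,"rx":0,"ry":0,"rz":0},
    {"jaw":-1,"x":0,"y":0,"z":6,"rx":0,"ry":0,"rz":0},
    {"jaw":-1,"x":0,"y":0,"z":4,"rx":0,"ry":0,"rz":0},
    {"jaw":-1,"x":0,"y":0,"z":2,"rx":0,"ry":0,"rz":0},
    {"jaw":-1,"x":0,"y":0,"z":0,"rx":0,"ry":0,"rz":0},
    {"jaw":-1,"x":0,"y":0,"z":0,"rx":0,"ry":0,"rz":0}
  ]
}}

```text
t: 28.95
tool_pos: [0.5144, 0.2527, 0.3773]
tcp_rot: [-2.448, -1.968, -0.0]
contact_force: [0.0, 0.2, -2.7]
grip_width: 0.0197
```

```bash
python3 -c "
from h import *
go(.514,.2522,.2045,77.6); grab('scene','s11'); grab('wrist','w11'); crop('s11',280,100,430,250,4,'s11c')"; python3 cov.py w11 s11
```

```text
t 28.95 grasp [514.4 252.8 214.3] yaw 77.59 tilt xy [-0.0001  0.0004] F [ 0.   0.2 -2.7] w 19.7 q [-0.01  0.43 -0.72  1.8   0.32  1.04 -1.07]
tool shift [-0.7 -0.2  9.8] level rv [-0.0002 -0.0003 -0.    ] drz -0.0002
w11 top z at centre 0.1734 expected 0.1738 slopes [-0.0028  0.001 ] 68525
-x edge off mm -79.6 yaw err deg 0.09
+x edge off mm 78.7 yaw err deg 0.09
+y end off mm 116.1 yaw err -0.01
s11 top z at centre 0.1729 expected 0.1738 slopes [-0.0076  0.0031] 2256
-x edge off mm -63.7 yaw err deg -25.1
+x edge off mm 80.3 yaw err deg 0.78
+y end off mm 115.3 yaw err 1.7
```

View pics/s11c.png

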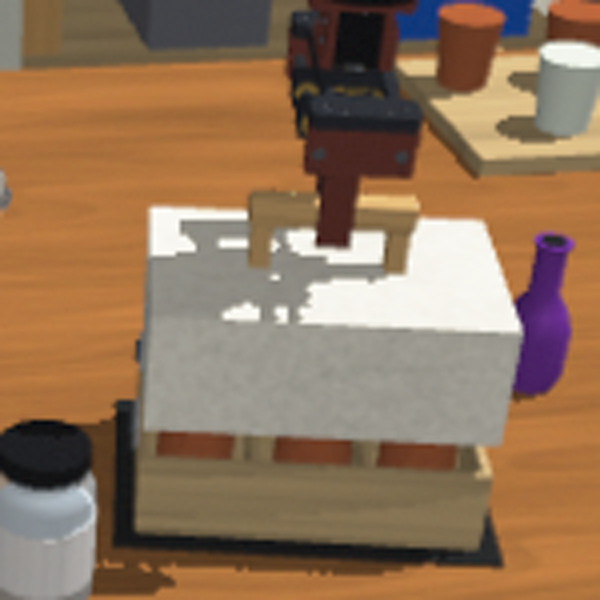

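The cover hangs over the necks with an even gap; its front lower edge runs (147,432)–(500,442) in the crop and the tray's front rim (140,458)–(490,480). To judge the lateral alignment I enlarge the corners and project the model onto them.

```bash
cat > ov.py <<'E'
from h import *
import sys
f,o=sys.argv[1:3]; 
im=load(f); K=im['mtx'].astype(float); rv=im['rvec'].astype(float); tv=im['tvec'].astype(float)
def box(c,yaw,z): 
    y=np.radians(yaw); ex=np.array([np.cos(y),np.sin(y)]); ey=np.array([-np.sin(y),np.cos(y)])
    return np.array([[*(np.array(c)+a*.079*ex+b*.117*ey),z] for a,b in [(1,1),(1,-1),(-1,-1),(-1,1)]])
tray=(float(sys.argv[3]),float(sys.argv[4])); ty=float(sys.argv[5])
s=arm.sense(); R=cv2.Rodrigues(np.array(s['tcp_rot']))[0]; g=np.array(s['tool_pos'])+.163*R[:,2]
cy=np.degrees(np.arctan2(R[1,0],R[0,0]))-90
p=cv2.imread('pics/'+f+'.png'); u0,v0,u1,v1,S=300,140,420,250,6
q=cv2.resize(p[v0:v1,u0:u1],None,fx=S,fy=S,interpolation=cv2.INTER_CUBIC)
for B,col in [(box(tray,ty,.063),(0,0,255)),(box(g[:2],cy,g[2]-.1266),(255,0,0)),(box(g[:2],cy,g[2]-.0406),(0,255,0))]:
    uv=cv2.projectPoints(B,rv,tv,K,None)[0].reshape(-1,2); print(np.round(uv,1).tolist())
    w=((uv-[u0,v0]+.5)*S).astype(int); cv2.polylines(q,[w.reshape(-1,1,2)],True,col,1)
cv2.imwrite('pics/'+o+'.png',q)
E
python3 ov.py s11 o11 .514 .2522 -12.4
```

```text
[[403.1, 219.1], [314.7, 214.6], [314.7, 185.1], [394.2, 189.0]]
[[404.9, 211.4], [315.5, 206.9], [315.5, 177.9], [395.8, 181.7]]
[[410.7, 182.8], [317.6, 178.4], [317.3, 151.3], [400.7, 155.0]]
```

View pics/o11.png

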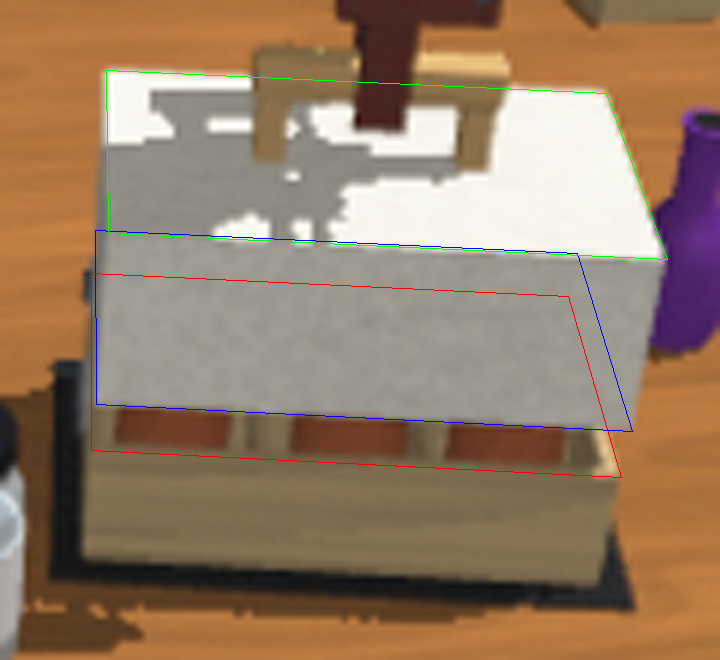

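```bash
cat > lat.py <<'E'
from h import *
import sys
from ov import box
E
cat > lat.py <<'E'
from h import *
import sys
f=sys.argv[1]; tray=(float(sys.argv[2]),float(sys.argv[3])); ty=float(sys.argv[4])
im=load(f); K=im['mtx'].astype(float); rv=im['rvec'].astype(float); tv=im['tvec'].astype(float); img=im['pixels'].astype(float)
def pt(c,yaw,a,b,z):
    y=np.radians(yaw); ex=np.array([np.cos(y),np.sin(y)]); ey=np.array([-np.sin(y),np.cos(y)])
    P=np.array([*(np.array(c)+a*ex+b*ey),z]); return cv2.projectPoints(P[None],rv,tv,K,None)[0].ravel()
def edge(p,d,h=5):
    # subpixel: strongest colour gradient along unit d through p
    t=np.arange(-h,h+.01,.1); u=p[0]+t*d[0]; v=p[1]+t*d[1]
    c=np.stack([cv2.remap(img[...,k].astype(np.float32),u.astype(np.float32)[None],v.astype(np.float32)[None],cv2.INTER_LINEAR)[0] for k in range(3)],1)
    c=cv2.GaussianBlur(c.astype(np.float32),(1,9),0) if 0 else c
    g=np.linalg.norm(c[10:]-c[:-10],axis=1); i=g.argmax(); w=g[max(0,i-8):i+9]; return ((t[5:-5][max(0,i-8):i+9])*w).sum()/w.sum(), g[i]
s=arm.sense(); R=cv2.Rodrigues(np.array(s['tcp_rot']))[0]; g=np.array(s['tool_pos'])+.163*R[:,2]; cy=np.degrees(np.arctan2(R[1,0],R[0,0]))-90
def run(nm,c,yaw,zs):
    for side in (-1,1):
        r=[]
        for z in zs:
            p=pt(c,yaw,.079,side*.117,z); p2=pt(c,yaw,.079,side*.117+.001,z); r.append(edge(p,np.array([1.,0]))[0]/ (p2-p)[0])
        print(nm,'side',side,'off mm along y:',np.round(r,1))
run('tray',tray,ty,[.025,.03,.035,.04,.045,.05,.055])
e=g[2]-.1266
run('cover',g[:2],cy,[e+.012,e+.022,e+.032,e+.042,e+.052,e+.062,e+.07])
def vert(nm,c,yaw,z,bs):
    r=[]
    for b in bs:
        p=pt(c,yaw,.079,b,z); pz=pt(c,yaw,.079,b,z+.001); r.append(edge(p,np.array([0,1.]),4)[0]/(pz-p)[1])
    print(nm,'vertical mm:',np.round(r,1))
bs=[-.1,-.08,-.06,-.02,0,.02,.06,.08,.1]
vert('tray rim front',tray,ty,.063,bs); vert('tray foot front',tray,ty,.0,bs); vert('cover edge',g[:2],cy,e,bs); vert('cover top front',g[:2],cy,e+.086,bs)
E
python3 lat.py s11 .514 .2522 -12.4
```

```text
tray side -1 off mm along y: [-1.3 -1.5 -1.7 -1.9 -2.2 -2.4 -2.7]
tray side 1 off mm along y: [-0.8  4.   3.  -0.3 -1.2  0.2 -0.4]
cover side -1 off mm along y: [-0.7 -1.2 -1.7 -2.4 -8.2 -9.1 -7. ]
cover side 1 off mm along y: [-0.6  0.  -1.3 -0.6  0.  -1.4 -0.4]
tray rim front vertical mm: [4.7 3.  3.9 3.3 4.3 2.8 4.7 3.  4. ]
tray foot front vertical mm: [  2.    3.2   4.3   3.7   4.6   2.9   2.3   3.4 -10.6]
cover edge vertical mm: [-0.8  0.2 -1.3  0.5 -1.   0.1 -0.4  0.5 -1.2]
cover top front vertical mm: [ 0.3 -1.1 -0.4 -0.8  0.1 -1.4  0.4 -1.  -0. ]
```

Run:
```python
from h import *
p=cv2.imread('pics/s11.png')
def sub(u0,v0,w,h): return cv2.resize(p[v0:v0+h,u0:u0+w],None,fx=14,fy=14,interpolation=cv2.INTER_NEAREST)
a=sub(308,200,27,40); b=sub(388,200,27,40)
cv2.imwrite('pics/z11.png',np.hstack([a,b]))
```

```text
(no output)
```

View pics/z11.png

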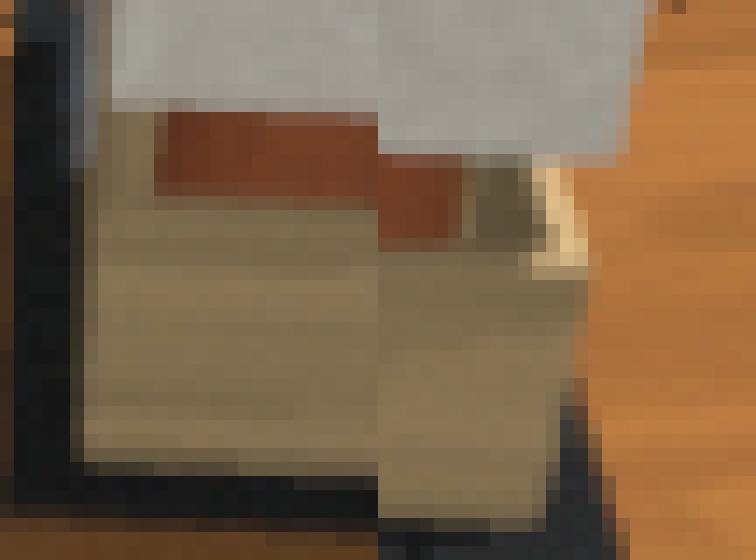

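Reading the pixels: the cover's lower corners lie at (315.5,207.0) and (405.3,210.9), against projected (315.5,206.9) and (404.9,211.4). The tray's front corners lie at (314.2,~) and (402.5,218.4), against projected (314.7,214.6) and (403.1,219.1). So the tray is about 1 mm nearer in x and y than I assumed. I correct slightly and lower the last 10 mm.

{"name": "carry_out", "arguments": {
  "rows": [
    {"jaw":-1,"x":-1.5,"y":-0.6,"z":2,"rx":0,"ry":0,"rz":0},
    {"jaw":-1,"x":0,"y":0,"z":2.5,"rx":0,"ry":0,"rz":0},
    {"jaw":-1,"x":0,"y":0,"z":2,"rx":0,"ry":0,"rz":0},
    {"jaw":-1,"x":0,"y":0,"z":1,"rx":0,"ry":0,"rz":0},
    {"jaw":-1,"x":0,"y":0,"z":0,"rx":0,"ry":0,"rz":0},
    {"jaw":-1,"x":0,"y":0,"z":0,"rx":0,"ry":0,"rz":0}
  ]
}}

```text
t: 29.65
tool_pos: [0.5136, 0.2513, 0.3697]
tcp_rot: [2.449, 1.968, 0.002]
contact_force: [-0.0, -0.8, -4.5]
grip_width: 0.0198
```

```bash
python3 -c "
from h import *
go(.5135,.2515,.2046,77.6)"
```

```text
t 29.65 grasp [513.7 251.4 206.7] yaw 77.57 tilt xy [0.001  0.0007] F [-0.  -0.8 -4.5] w 19.8 q [-0.01  0.44 -0.72  1.81  0.33  1.02 -1.07]
tool shift [ 0.  -0.2  2.1] level rv [ 0.0008 -0.0009 -0.    ] drz -0.0005
```

{"name": "carry_out", "arguments": {
  "rows": [
    {"jaw":-1,"x":0,"y":0,"z":1,"rx":0,"ry":0,"rz":0},
    {"jaw":-1,"x":0,"y":0,"z":1,"rx":0,"ry":0,"rz":0},
    {"jaw":-1,"x":0,"y":0,"z":0,"rx":0,"ry":0,"rz":0},
    {"jaw":-1,"x":0,"y":0,"z":0,"rx":0,"ry":0,"rz":0}
  ]
}}

```text
t: 30.05
tool_pos: [0.5136, 0.2514, 0.3677]
tcp_rot: [2.449, 1.968, 0.002]
contact_force: [0.4, 0.7, -4.5]
grip_width: 0.0197
```

```bash
python3 -c "
from h import *
go(.5135,.2515,.2046,77.6); grab('scene','s12'); grab('wrist','w12')"; python3 cov.py w12
python3 - <<'E'
from h import *
print(np.abs(arm.sense()['joint_velocities']).max())
p=cv2.imread('pics/s12.png')
def sub(u0,v0,w,h): return cv2.resize(p[v0:v0+h,u0:u0+w],None,fx=14,fy=14,interpolation=cv2.INTER_NEAREST)
cv2.imwrite('pics/z12.png',np.hstack([sub(308,200,27,40),sub(388,200,27,40)]))
crop('s12',200,100,430,280,3.4,'s12c')
E
python3 ov.py s12 o12 .5135 .2515 -12.4
```

```text
t 30.05 grasp [513.8 251.6 204.7] yaw 77.58 tilt xy [0.0011 0.0009] F [ 0.4  0.7 -4.5] w 19.7 q [-0.01  0.44 -0.72  1.81  0.33  1.02 -1.07]
tool shift [-0.1 -0.3  0.1] level rv [ 0.0009 -0.0011  0.    ] drz -0.0004
w12 top z at centre 0.1638 expected 0.1641 slopes [-0.0016  0.0015] 68514
-x edge off mm -79.5 yaw err deg -0.02
+x edge off mm 78.8 yaw err deg 0.11
+y end off mm 116.2 yaw err -0.0
0.00226355242328355
[[402.8, 219.0], [314.4, 214.6], [314.5, 185.1], [393.9, 188.9]]
[[403.8, 214.4], [314.8, 209.9], [314.8, 180.7], [394.8, 184.5]]
[[409.5, 186.1], [316.8, 181.6], [316.6, 154.3], [399.6, 158.1]]
```

View pics/z12.png

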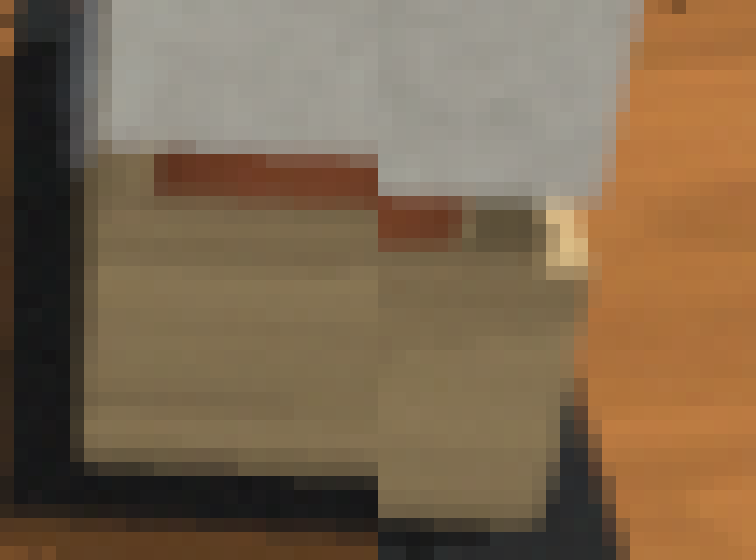

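View pics/s12c.png

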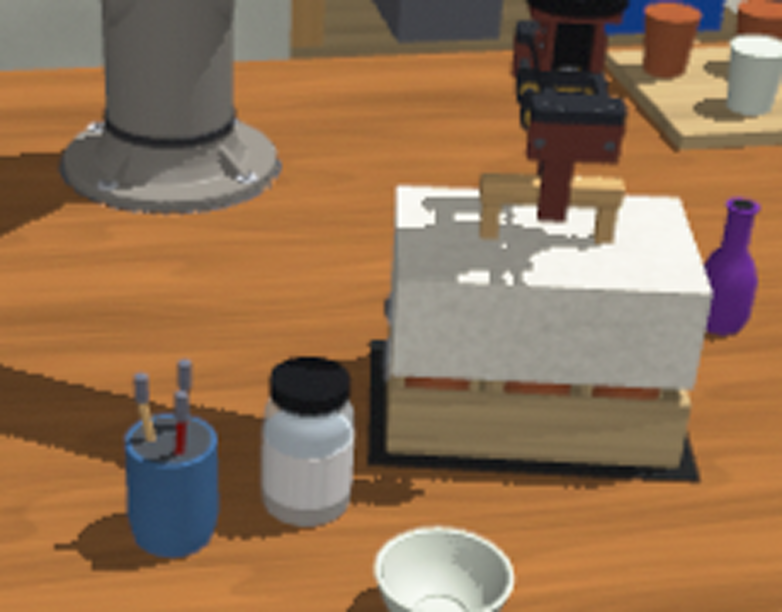

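The corners now agree with the projection: cover lower right (404.1,214.0), tray corner (402.5,218.8), a gap of 4.8 px against 4.6 px expected for 15 mm. Pot, jar and bowl are untouched. I hold briefly and check for drift.

{"name": "carry_out", "arguments": {
  "rows": [
    {"jaw":-1,"x":-0.5,"y":0,"z":0,"rx":0,"ry":0,"rz":0},
    {"jaw":-1,"x":0,"y":0,"z":0,"rx":0,"ry":0,"rz":0},
    {"jaw":-1,"x":0,"y":0,"z":0,"rx":0,"ry":0,"rz":0},
    {"jaw":-1,"x":0,"y":0,"z":0,"rx":0,"ry":0,"rz":0},
    {"jaw":-1,"x":0,"y":0,"z":0,"rx":0,"ry":0,"rz":0}
  ]
}}

```text
t: 30.65
tool_pos: [0.5135, 0.2508, 0.3678]
tcp_rot: [2.449, 1.968, 0.003]
contact_force: [0.1, -1.0, -4.2]
grip_width: 0.0198
```

Run:
```python
from h import *
go(.5135,.2515,.2046,77.6); v=np.abs(arm.sense()['joint_velocities']).max(); print('qd',v)
W=cloud(grab('top','t13')); W0=cloud(load('top0')); 
for nm,(u,v) in {'jar':(294,208),'pot':(337,199),'bowl':(266,157)}.items(): print(nm,np.round(W[v,u]-W0[v,u],3))
g=lambda f:cv2.imread('pics/'+f+'.png').astype(int)[130:225,245:355]
print('px changed',(np.abs(g('t13')-g('top0')).max(2)>60).sum())
```

```text
t 30.65 grasp [513.7 251.  204.8] yaw 77.57 tilt xy [0.0013 0.0009] F [ 0.1 -1.  -4.2] w 19.8 q [-0.01  0.44 -0.72  1.81  0.33  1.02 -1.07]
tool shift [ 0.5 -0.4  0.2] level rv [ 0.0011 -0.0012 -0.    ] drz -0.0005
qd 0.0020495323441270755
jar [ 0.001  0.    -0.004]
pot [ 0.001 -0.001 -0.006]
bowl [-0.    -0.     0.001]
px changed 9
```

```bash
python3 -c "
from rig import arm
print(arm.hand_in())"
```

```text
the job is handed in; nothing more can be done
None
```

Both loose vases are standing upright in the two empty cells, and the arm is holding the cover motionless over the tray. I handed the job in at about 31 s on the robot's clock; it gives no verdict.

**Vases:** Each was lowered until its foot was at floor height before I let go. The scene picture then showed all six upright. The first gave a clear touch on the force reading. For the second, the last reading before release was less clear, so I went by the height.

**Cover:** I carried it with its lower edge about 195 mm up and saw no sign of contact. My last checks:

| Check | Result |
|---|---|
| Gap above the tray's rim | about 15 mm |
| Tilt | about 0.1° |
| Squareness to the tray | within about 0.1° of the tray angle I fitted |
| Grip on the handle | 19.8 mm on the 20 mm bar |
| Force | about the cover's own weight, so it is touching nothing |
| Motion | about 0.002 rad/s, effectively still |

**Pot, jar and bowl:** these had not moved between the first and last top pictures.

**Where checks disagreed:** The cameras differed by about 1–2 mm on the tray's position, and an automatic edge check was too noisy to use. I read the corners by eye and corrected by about 1 mm, so the cover's centring is good to roughly 1–2 mm.

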